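# Stack the glass specimen plates and weight the press

## Task

Set up the pressing of the mounted glass plates: slide each plate along its tray lane until it overhangs the tray's open front edge enough to be gripped by its sides, and stack all the plates squarely on the black stand, without any plate ever touching the bench. Then lay the aluminium pressing plate squarely on top of the stack, spigot up, and seat every brass weight that is there flange down on its spigot, one on another, fully home. Leave everything else on the bench where it is.

Things in the scene. Friction and masses are not known exactly. Their poses are not given: they have to be found in the camera images.
- tray: fixed white tray with blue ribs, 200 mm (its x) by 232 mm (its y); origin centre of underside. Three lanes along x, centred at y = -74, 0, +74 mm, each 64 mm wide, flat floor 45 mm above the bench, ribs 9 mm high beside them. Front end (x = -100 mm, towards the robot) is open and drops sheer to the bench; back wall 16 mm high, inner face at x = +92 mm.
- stand: fixed pressing stand: black pedestal 116 mm long (its x), 44 mm wide (its y, so narrower than the plates), top 45 mm above the bench, on a steel foot 124 x 70 x 8 mm. Origin at the centre of the underside.
- stand_top (a point): centre of the stand's flat top, 45 mm above the bench; axes as the stand's
- presser: loose aluminium pressing plate 116 (its x) x 60 (its y) x 8 mm, about 280 g, with an upright steel spigot in its centre: 22 mm diameter, 8 to 68 mm above the plate's underside, the top 6 mm coned to 12 mm; can be lifted by it. Origin at the centre of the underside, z up along the spigot. Starts flat on the bench, spigot up.
- plate1: glass plate 1, 120 (its x) x 60 (its y) x 6 mm thick, about 110 g, pale green with coloured spots, white end at -x; origin centre of underside. Starts flat in any tray lane along it, white end 4 to 30 mm behind the tray's open front edge, 2 mm from the ribs, at least 42 mm of free lane behind it. May be absent: 2 or 3 plates are there.
- plate2: glass plate 2, 120 (its x) x 60 (its y) x 6 mm thick, about 110 g, pale green with coloured spots, white end at -x; origin centre of underside. Starts flat in any tray lane along it, white end 4 to 30 mm behind the tray's open front edge, 2 mm from the ribs, at least 42 mm of free lane behind it. May be absent: 2 or 3 plates are there.
- plate3: glass plate 3, 120 (its x) x 60 (its y) x 6 mm thick, about 110 g, pale green with coloured spots, white end at -x; origin centre of underside. Starts flat in any tray lane along it, white end 4 to 30 mm behind the tray's open front edge, 2 mm from the ribs, at least 42 mm of free lane behind it. May be absent: 2 or 3 plates are there.
- weight1: brass flanged weight 1, about 400 g: flange 72 mm diameter x 8 mm thick below, hub 48 mm diameter above it up to 24 mm, through bore 27 mm. Origin at the centre of the flange's underside, z up. It starts on the bench flange down. May be absent: 2 or 3 weights are there.
- weight2: brass flanged weight 2, about 400 g: flange 72 mm diameter x 8 mm thick below, hub 48 mm diameter above it up to 24 mm, through bore 27 mm. Origin at the centre of the flange's underside, z up. It starts on the bench flange down. May be absent: 2 or 3 weights are there.
- weight3: brass flanged weight 3, about 400 g: flange 72 mm diameter x 8 mm thick below, hub 48 mm diameter above it up to 24 mm, through bore 27 mm. Origin at the centre of the flange's underside, z up. It starts on the bench flange down. May be absent: 2 or 3 weights are there.
- tip_box: bystander, not to be disturbed: blue pipette-tip box with clear lid, 85 x 125 x 72 mm; origin at the centre of its underside
- purple_rack: bystander, not to be disturbed: purple tube rack 70 x 160 x 26 mm; origin at the centre of its underside
- wash_bottle: bystander, not to be disturbed: red bottle, 68 mm diameter, 190 mm high; origin at the centre of its underside
- buffer_bottle: bystander, not to be disturbed: glass bottle with blue cap, 72 mm diameter, 150 mm high; origin at the centre of its underside
- pipette: bystander, not to be disturbed: black and white pipette lying along its x, about 270 mm long, 28 mm high; origin at the centre of its underside
- blue_cap: bystander, not to be disturbed: small blue screw cap, 38 mm diameter, 14 mm high; origin at the centre of its underside
- beaker: bystander, not to be disturbed: glass beaker 72 mm diameter, 90 mm high; origin at the centre of its underside
Mind the look-alikes: they are no part of the job. Leave any orange or pink look-alike of the presser alone. Leave any blue look-alike of the plate1 alone.

How it is judged (in metres and radians):
On the way, in this order (a step that is already met when the one before it is completed fails the run):
1. all the glass plates lie stacked squarely on the stand (horizontal distance between each of plate1, plate2, plate3 and stand_top below 0.01 m and z of plate1 in the frame of stand_top between -0.003 and 0.0145 m and angle between each of plate1, plate2, plate3's own z axis and vertical below 0.06 rad and angle between the x axis of each of plate1, plate2, plate3 and the x axis of stand_top, either way round below 0.15 rad and linear speed of each of plate1, plate2, plate3 below 0.03 m/s and z of plate2 in the frame of stand_top between -0.003 and 0.0145 m and z of plate3 in the frame of stand_top between -0.003 and 0.0145 m), for 0.2 s.
2. the pressing plate lies squarely on top of the plates, spigot up (horizontal distance between presser and stand_top below 0.01 m and angle between presser's own z axis and vertical below 0.06 rad and angle between the x axis of presser and the x axis of stand_top, either way round below 0.15 rad and linear speed of presser below 0.03 m/s and z of presser in the frame of stand_top between 0.009 and 0.0205 m and z of presser in the frame of plate1 above 0.003 m and z of presser in the frame of plate2 above 0.003 m and z of presser in the frame of plate3 above 0.003 m), for 0.2 s.
At the end, for the whole second after the job is handed in: All plates present, and the pressing plate above them spigot up, lie flat on the stand, centres within 10 mm of its centre, turned at most 0.15 rad (half turn allowed); all weights present are on the spigot flange down, within 5 mm of its axis and 3.5 mm of full depth; all at rest (all of step 1 and all of step 2 and horizontal distance between each of weight1, weight2, weight3 and presser below 0.005 m and angle between each of weight1, weight2, weight3's own z axis and vertical below 0.06 rad and linear speed of each of weight1, weight2, weight3 below 0.03 m/s and (z of weight1 in the frame of presser between 0.0045 and 0.0115 m or z of weight1 in the frame of presser between 0.0285 and 0.0355 m or z of weight1 in the frame of presser between 0.0525 and 0.0595 m) and (z of weight2 in the frame of presser between 0.0045 and 0.0115 m or z of weight2 in the frame of presser between 0.0285 and 0.0355 m or z of weight2 in the frame of presser between 0.0525 and 0.0595 m) and (z of weight3 in the frame of presser between 0.0045 and 0.0115 m or z of weight3 in the frame of presser between 0.0285 and 0.0355 m or z of weight3 in the frame of presser between 0.0525 and 0.0595 m)); the robot touches nothing.
It fails at once if a glass plate is dropped or laid on the bench (height (world z) of any of plate1, plate2, plate3 below 0.015 m).
It fails at once if a bystander is moved more than 40 mm (distance of any of tip_box, purple_rack, wash_bottle, buffer_bottle, pipette, blue_cap, beaker from where it was at the start of the episode above 0.04 m).
Of plate1, plate2, plate3 only 2 to 3 are there at a start; the rules pass over those that are not, and their reading is None.
Of weight1, weight2, weight3 only 2 to 3 are there at a start; the rules pass over those that are not, and their reading is None.
At some moment in a run one of presser, weight1, weight2, weight3 may be knocked a few centimetres aside while the robot is not near it.
It also fails if it takes over 210 s, if anything falls off the work surface, if the arm or the gripper's body presses on something with over 40 N, if the wrist force passes 120 N, or if a joint passes its speed limit or range.

## Robot

A 6-joint arm with a two-finger parallel gripper is mounted at the origin on the work surface. World frame = base frame: x ahead of the robot, y to its left, z up, the work surface at z = 0. Lengths are in mm, angles in rad, forces in N, time in s.
With the tool pointing down it reaches from about 350 to 875 mm from the base axis. Payload 4.2 kg.
Tool frame: the origin (TCP) lies midway between the tips of the shut fingers; the grasp point (between the pads) lies 19 mm behind it (arm.grip_depth is the distance from the TCP to the grasp point, in mm); z points along the fingers, x is the direction in which the jaws open and shut, and the axes are right-handed (so a half turn about z gives the same grasp; the last joint's range is limited). The gripper opens to 85 mm and grips with 20 to 120 N. Pads are 22 mm wide; open, the fingers measure 114 mm over their backs; the gripper's body (76 mm by 85 mm) begins 54 mm behind the grasp point. The pads swing forward as they close: fully open they stand 13 mm farther back than shut.
Start: joints at [1.421, 0.385, 0.008, 0, -1.194, -0.259], TCP at [248.409, 573.491, 231.312] pointing down, gripper open.
Joint ranges: [-3.14, 3.14], [-1.21, 2.06], [-1.07, 1.41], [-3.16, 2.05], [-2.99, -0.16], [-3.1, 3.1]. Speed limits (rad/s): [2.79, 2.79, 3.14, 3.14, 3.14, 3.14].

## Interface

Orientations are given as a unit quaternion [x, y, z, w].
In Python, from bench import arm, eyes, find_in, silhouettes gives the robot as it stands. The module is installed in compiled form; this text tells all that it offers.
- The arm moves only by the tool play_rows, never from a script. Its arguments are lists of equal length, an entry for each row: "offset": the shift along the world's x, y, z in mm, a list of three; "turn": the turn about the world's z in rad. In form: {"offset": [[x, y, z], ...], "turn": [turn, ...]}. A call has 1 to 12 rows; each row shifts and turns the pose as measured when the row begins; what a row does not reach is not made up. A row lasts 1/10 s, in which the tool goes at most 50 mm and 8.59 degrees, less where a joint would pass 70% of its speed; a pose out of reach is approached as far as the arm can. A call is refused whole if a number of a shift passes 50 or a number of a turn 0.15, either way. A call with a gripper value outside its range is refused whole. "grip" is the gripper's target within -1 to 1 (fully open at 1, half-way at 0, shut at -1), set as the call begins (left out, the last holds). The fingers move at their own pace and stop on an object; the grip force is fixed at half the most. Time passes only in rows, so rows that do not move let the fingers close. It gives the time, the measured TCP pose, the force and the opening at its end, in the units of the state.
- arm.read_state(): the state, without advancing time (a new reading comes with each control period).
- eyes.get_image(name): name is "scene" or "top"; returns (picture, depth): 400x640x3 uint8, red, green, blue; 400x640 float32, mm along the optical axis (not along the pixel's ray), 0 where there is no reading.
- eyes.camera_params(name): a dict with "camera_matrix" (3x3 intrinsics, pixels), "dist" ([k1, k2, p1, p2, k3] as OpenCV has them; the pictures are not rectified), "camera_from_world" (4x4, takes a point from world to camera coordinates). Camera axes: x right, y down, z forward; pixel columns grow to the right and rows downward; lengths in mm; the calibration is good to about 2 mm. A picture is of the moment at which its call begins. camera_params takes no time and is no camera call.
- arm.job_done(): hands the job in, once; it reports no verdict.
Trained networks look in the newest picture that a camera, given by its name, has taken for a name from the list of things; names that differ only in an ending like _2 or _b are one class to them, and where a whole thing is asked for, a point or a joint stands for the part that bears it (a point fixed in the world has none). Each returns a list of dicts, best first, with "score" (0 to 1); they miss things now and then, are a little off and sometimes report something else, mostly with a low value. They report only what shows in the picture. A call takes as long as a camera call. They do not tell look-alikes from the thing itself.
- find_in(camera, query): "bbox" ([centre column, centre row, width, height] in pixels, round what is visible of it).
- silhouettes(camera, query): "mask" (400x640 bool, what is visible of it) and "bbox" ([centre column, centre row, width, height] in pixels, round what is visible of it).
The state is a dict: "clock": time; "joints": joint angles; "joint_vel": joint speeds; "joint_efforts": joint torques, N m; "position": TCP position; "ee_rot": TCP orientation; "contact_force": force on the tool from outside, world axes, zero at the start; "wrist_torque": the same for the moment, N m; "gripper_width": finger opening in mm.
Only numpy, scipy, OpenCV 4.12 (cv2) and the standard library are available. Lean on these libraries where they do the work, as an engineer would, in place of code of your own. Each camera call takes 0.05 s, during which the arm holds its last target. There are 200 camera calls.

## Working session

There is one attempt and no reset: what is moved stays moved. The work goes in short steps, Python scripts to look and compute and a tool call to move; the robot and the scene stay as the last step left them, time stands still between calls to the robot, and variables do not carry over. Pictures are saved under pics/ and viewed, on a budget of 14 in all, crops included, one or two more only if the job needs it, and the job is handed in when it is done.

Besides the shell and the picture viewer there is one more tool, called by a JSON object that holds its "op" and its "data", one argument or row to a line. play_rows: Moves the arm, as the interface text tells. Its arguments: {"type":"object","properties":{"offset":{"type":"array","items":{"type":"array","items":{"type":"number"}}},"turn":{"type":"array","items":{"type":"number"}},"grip":{"type":"number"}},"required":["offset","turn"]}

```bash
mkdir -p pics
cat > h.py <<'E'
import numpy as np, cv2
from bench import arm, eyes, find_in, silhouettes
def cam(n):
    p=eyes.camera_params(n); return np.array(p["camera_matrix"]),np.array(p["dist"],float),np.array(p["camera_from_world"])
def at_z(n,uv,z):
    K,d,T=cam(n); uv=np.array(uv,float).reshape(-1,1,2)
    r=cv2.undistortPoints(uv,K,d).reshape(-1,2); r=np.c_[r,np.ones(len(r))]@T[:3,:3]
    c=-T[:3,:3].T@T[:3,3]; s=(z-c[2])/r[:,2]; return c+r*s[:,None]
def cloud(n,depth):
    K,d,T=cam(n); v,u=np.mgrid[0:400,0:640]
    r=cv2.undistortPoints(np.stack([u,v],-1).reshape(-1,1,2).astype(float),K,d).reshape(-1,2)
    P=np.c_[r,np.ones(len(r))]*depth.reshape(-1,1)
    return ((P-T[:3,3])@T[:3,:3]).reshape(400,640,3)
def proj(n,P):
    K,d,T=cam(n); return cv2.projectPoints(np.array(P,float).reshape(-1,3),cv2.Rodrigues(T[:3,:3])[0],T[:3,3],K,d)[0].reshape(-1,2)
def save(img,name): cv2.imwrite("pics/"+name,img[:,:,::-1])
E
python3 - <<'E'
from h import *
for n in("top","scene"):
    im,d=eyes.get_image(n); save(im,n+"0.png")
    K,dd,T=cam(n); print(n,K[0,0],(-T[:3,:3].T@T[:3,3]).round(),T[:3,:3].round(2).tolist())
s=arm.read_state(); print(s)
for q in("tray","stand","presser","plate1","weight1"):
    for r in find_in("top",q): print(q,round(r["score"],2),np.round(r["bbox"]))
E
```

```text
top 454.4309447721771 [ 354.    2. 1422.] [[-0.02, -1.0, -0.0], [-0.99, 0.02, -0.15], [0.15, -0.0, -0.99]]
scene 498.3809241323017 [1561.    7.  961.] [[0.0, 1.0, -0.01], [0.67, -0.01, -0.74], [-0.74, -0.0, -0.67]]
{'clock': 0.1, 'joints': array([ 1.42060187e+00,  3.85498976e-01,  6.78107719e-03, -3.94452421e-04,
       -1.19401175e+00, -2.58596840e-01]), 'joint_vel': array([-4.61785688e-05,  7.81740602e-05,  2.80594197e-04,  2.57319709e-03,
       -6.80915439e-04, -4.10064775e-04]), 'joint_efforts': array([-1.50561818e-04, -3.93318307e+01,  1.88930297e+01,  4.19788554e+00,
       -2.59882043e-03,  1.56928955e-06]), 'position': array([248.22887314, 573.03537874, 230.33260679]), 'ee_rot': array([-5.48801153e-01,  8.35952347e-01, -5.97143317e-04, -7.81957525e-04]), 'contact_force': array([-0.45986725, -0.16913629, -0.32112444]), 'wrist_torque': array([-0.01504004,  0.01368894,  0.00698461]), 'gripper_width': 85.11452035874578}
tray 0.69 [266. 196.  84.  72.]
stand 0.7 [348. 210.  27.  46.]
presser 0.86 [424. 297.  34.  24.]
presser 0.62 [344. 274.  45.  30.]
presser 0.59 [450. 162.  28.  27.]
presser 0.56 [449. 241.  37.  40.]
presser 0.5 [418. 200.  20.  17.]
presser 0.36 [169. 207.  30.  31.]
plate1 0.86 [266. 270.  36.  22.]
plate1 0.74 [266. 199.  27.  42.]
plate1 0.73 [241. 202.  22.  36.]
plate1 0.68 [291. 198.  21.  44.]
plate1 0.54 [417. 199.  23.  21.]
weight1 0.94 [391. 252.  21.  27.]
weight1 0.61 [418. 202.  22.  20.]
```

View pics/top0.png

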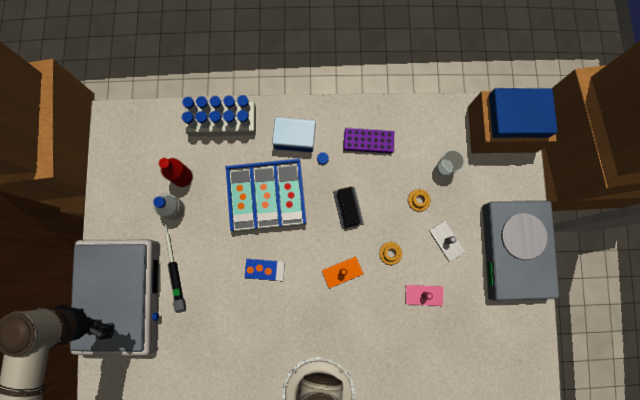

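View pics/scene0.png

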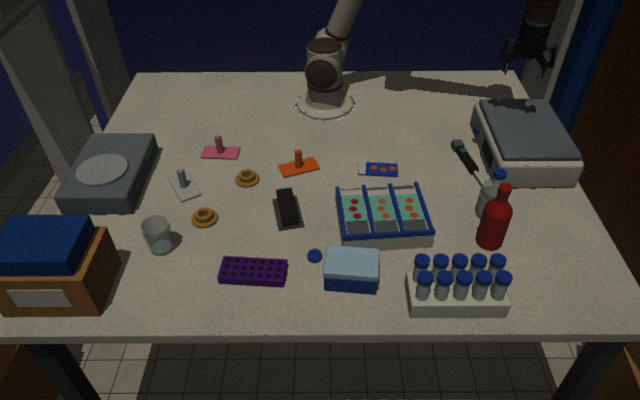

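Run:
```python
from h import *
im,d=eyes.get_image("top"); P=cloud("top",d); hsv=cv2.cvtColor(im,cv2.COLOR_RGB2HSV)
np.savez("top.npz",im=im,d=d,P=P)
v,u=np.mgrid[0:400,0:640]
def box(r): return (u>=r[0])&(u<r[2])&(v>=r[1])&(v<r[3])
def rect(m,name):
    pts=P[m]; q=pts[:,:2].astype(np.float32); print(name,m.sum(),"z",np.percentile(pts[:,2],[5,50,95]).round(1),[np.round(x,1) if not isinstance(x,tuple) else np.round(x,1).tolist() for x in cv2.minAreaRect(q)],"mean",q.mean(0).round(1))
z=P[...,2]; val=d>0
rect(box((215,150,315,240))&(z>30)&(z<75),"tray")
rect(box((325,175,370,235))&(z>30)&(z<60),"stand")
h,s,V=hsv[...,0],hsv[...,1],hsv[...,2]
pl=box((225,160,305,235))&(h>70)&(h<95)&(s>40)&(V>120)
n,l,st,c=cv2.connectedComponentsWithStats(pl.astype(np.uint8))
for i in range(1,n):
    if st[i,4]>60: rect(l==i,"plate green")
rect(box((425,215,468,265))&(z>3.5)&(z<15),"presser base")
rect(box((425,215,468,265))&(z>40)&(z<90),"presser spig")
for b in((405,186,434,215),(376,238,406,268)):
    rect(box(b)&(z>18),"w top"); rect(box(b)&(z>4),"w all")
print(z[300:304,200:204])
a=cv2.resize(im[145:310,220:475],None,fx=3.1,fy=3.1,interpolation=cv2.INTER_CUBIC); save(a,"crop1.png")
```

```text
tray 4981 z [41.9 50.2 58.3] [[606.9, 150.7], [202.5, 233.6], np.float64(4.8)] mean [605.6 150.6]
stand 548 z [40.  45.3 50.5] [[568.2, -105.5], [116.9, 43.9], np.float64(12.0)] mean [ 566.7 -105.4]
plate green 462 z [45.2 50.9 55.7] [[493.2, 105.1], [337.0, 82.6], np.float64(22.7)] mean [596.8 148.7]
plate green 473 z [45.8 51.1 55.9] [[498.6, 59.8], [304.4, 67.9], np.float64(9.2)] mean [595.6  74.6]
plate green 462 z [45.8 51.2 56. ] [[484.7, 149.1], [382.0, 96.3], np.float64(34.2)] mean [594.2 222.4]
presser base 840 z [ 3.8  7.3 12.5] [[461.0, -412.9], [136.7, 156.7], np.float64(87.7)] mean [ 458.1 -412.8]
presser spig 58 z [44.  64.7 70.9] [[455.7, -414.5], [21.5, 20.5], np.float64(24.5)] mean [ 455.5 -412.3]
w top 135 z [19.7 23.6 31.2] [[487.4, -168.1], [51.0, 429.6], np.float64(31.4)] mean [ 582.8 -323. ]
w all 403 z [ 4.5 10.2 27.7] [[507.3, -176.8], [107.0, 459.0], np.float64(27.5)] mean [ 585.1 -326.8]
w top 138 z [19.7 24.1 32.1] [[401.0, -124.3], [54.5, 264.1], np.float64(8.8)] mean [ 418.7 -224.9]
w all 415 z [ 4.5  9.9 27.7] [[414.7, -139.5], [97.7, 292.2], np.float64(4.8)] mean [ 419.6 -230.5]
[[-2.76641530e+00  5.36582513e-01  5.87748059e+00  3.05527903e+00]
 [-2.37678431e+00  1.55312211e+00  1.73503671e+00 -5.55219160e-01]
 [-6.32378031e+00  1.42158687e+03 -1.38612274e+00  8.73968184e-01]
 [-4.23652386e+00 -1.97407684e+00  7.16168458e-01 -1.13097807e+00]]
```

View pics/crop1.png

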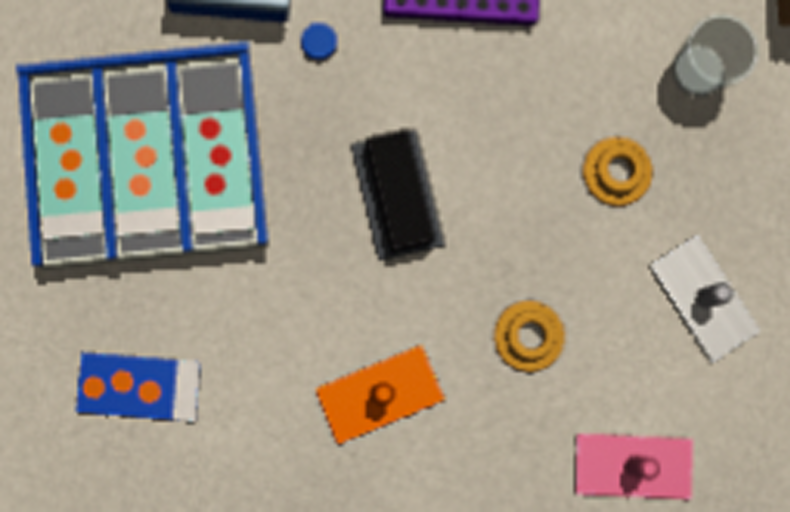

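Run:
```python
from h import *
f=np.load("top.npz"); im=f["im"]; P=f["P"]
v,u=np.mgrid[0:400,0:640]; uv=np.stack([u,v],-1).reshape(-1,2)
def Z(z): return at_z("top",uv,z).reshape(400,640,3)
# stand/tray by depth mask, projected on the known plane
def mar(m,z):
    q=Z(z)[m][:,:2].astype(np.float32); r=cv2.minAreaRect(q); return np.round(r[0],1),np.round(r[1],1),round(r[2],2)
def box(r): return (u>=r[0])&(u<r[2])&(v>=r[1])&(v<r[3])
hsv=cv2.cvtColor(im,cv2.COLOR_RGB2HSV); h,s,V=[hsv[...,i] for i in range(3)]
def big(m):
    n,l,st,c=cv2.connectedComponentsWithStats(m.astype(np.uint8)); return l==1+np.argmax(st[1:,4])
blk=big(box((325,175,370,235))&(V<45)); print("stand dark",blk.sum(),mar(blk,45))
print("tray blue",mar(big(box((215,150,315,240))&(h>105)&(h<125)&(s>150)),54))
pr=big(box((425,215,468,265))&(s<25)&(V>150)); print("presser",pr.sum(),mar(pr,8))
for b in((405,186,434,215),(376,238,406,268)):
    g=big(box(b)&(s>130)&(V>90)); print("w flange",g.sum(),mar(g,8)); t=P[...,2]; 
    m=silhouettes("top","weight1")
for r in silhouettes("top","weight1")+silhouettes("top","stand")+silhouettes("top","presser"):
    print(round(r["score"],2),np.round(r["bbox"]),r["mask"].sum(), [mar(r["mask"],z) for z in (8,45)])
# lane profiles
a=np.radians(4.8); ex=np.array([np.cos(a),np.sin(a)]); ey=np.array([-ex[1],ex[0]])
for y in(-74,0,74):
  for dy in (-24,24):
    xs=np.arange(-112,100,3.); W=np.array([np.r_[np.array([606.9,150.7])+x*ex+(y+dy)*ey,51] for x in xs])
    p=proj("top",W).astype(np.float32); c=cv2.remap(im,p[:,:1],p[:,1:],cv2.INTER_LINEAR)[:,0]
    print(y,dy,[(int(x),int(k[0]),int(k[2])) for x,k in zip(xs,c) if x<-60 or 30<x<70])
```

```text
stand dark 639 (array([ 561. , -102.1]), array([119.8,  52. ]), 12.03)
tray blue (array([605. , 150.8]), array([200.4, 229. ]), 4.75)
presser 560 (array([ 455.9, -414.6]), array([115.8,  58.7]), 30.88)
w flange 311 (array([ 588.2, -330.3]), array([67.1, 67.9]), 87.24)
w flange 330 (array([ 421.3, -234.2]), array([65.6, 68.5]), 87.95)
0.87 [418. 200.  26.  20.] 376 [(array([ 588.4, -328.8]), array([70.8, 67.5]), 89.02), (array([ 582.3, -320.2]), array([68.9, 65.7]), 89.02)]
0.6 [392. 253.  20.  24.] 308 [(array([ 421.3, -232.6]), array([62.7, 62.1]), 88.85), (array([ 419.5, -226.5]), array([61.1, 60.4]), 88.85)]
0.89 [352. 209.  29.  41.] 885 [(array([ 568.2, -106.5]), array([127.9,  70.9]), 12.07), (array([ 562.6, -103.6]), array([124.6,  69.1]), 12.07)]
0.74 [369. 141.  54.  22.] 1040 [(array([ 785.4, -179.2]), array([158.1,  75.3]), 85.65), (array([ 774.1, -174.4]), array([153.9,  73.3]), 85.65)]
0.9 [424. 297.  39.  19.] 706 [(array([ 290.1, -334.4]), array([115.5,  58.7]), 86.56), (array([ 291.8, -325.6]), array([112.4,  57.2]), 86.56)]
0.71 [448. 242.  35.  42.] 691 [(array([ 45
[... 2620 characters left out ...]
34, 175), (35, 135, 176), (38, 139, 178), (41, 140, 170), (44, 116, 128), (47, 100, 100), (50, 100, 98), (53, 100, 98), (56, 101, 99), (59, 101, 100), (62, 102, 100), (65, 102, 100), (68, 102, 99)]
74 24 [(-112, 75, 63), (-109, 72, 60), (-106, 61, 51), (-103, 100, 86), (-100, 172, 152), (-97, 137, 127), (-94, 105, 102), (-91, 100, 97), (-88, 100, 97), (-85, 100, 98), (-82, 93, 91), (-79, 100, 96), (-76, 164, 153), (-73, 205, 188), (-70, 206, 185), (-67, 205, 183), (-64, 205, 184), (-61, 205, 184), (32, 130, 170), (35, 131, 172), (38, 129, 169), (41, 123, 155), (44, 108, 120), (47, 103, 101), (50, 103, 99), (53, 100, 98), (56, 99, 97), (59, 99, 97), (62, 99, 97), (65, 101, 99), (68, 102, 99)]
```

{"op": "play_rows", "data": {
  "offset": [
    [35,-35,0],
    [35,-35,0],
    [35,-35,0],
    [35,-35,0],
    [35,-35,0],
    [35,-35,0],
    [35,-35,0],
    [35,-35,0],
    [35,-35,0],
    [35,-35,0],
    [35,-35,0],
    [35,-35,0]
  ],
  "turn": [0.041,0.041,0.041,0.041,0.041,0.041,0.041,0.041,0.041,0.041,0.041,0.041],
  "grip": -1
}}

```text
clock: 1.85
position: [669.4, 149.6, 233.0]
ee_rot: [0.747, -0.664, -0.001, -0.003]
contact_force: [0.3, 0.6, -0.6]
gripper_width: 0.3
```

{"op": "play_rows", "data": {
  "offset": [
    [3,6,-40],
    [0,0,-45],
    [0,0,-45],
    [0,0,-35],
    [0,0,-10],
    [0,0,-4],
    [0,0,-3],
    [0,0,0]
  ],
  "turn": [-0.033,0,0,0,0,0,0,0]
}}

```text
clock: 2.65
position: [680.6, 148.1, 49.7]
ee_rot: [0.732, -0.681, 0.003, -0.008]
contact_force: [0.3, 0.3, 0.1]
gripper_width: -0.0
```

{"op": "play_rows", "data": {
  "offset": [
    [-4,4,0],
    [-3,4,0],
    [0,0,-1],
    [0,0,-1],
    [0,0,0]
  ],
  "turn": [0.01,0,0,0,0]
}}

```text
clock: 3.15
position: [675.9, 158.9, 54.2]
ee_rot: [0.737, -0.676, 0.006, -0.013]
contact_force: [0.5, -0.3, -0.6]
gripper_width: 0.0
```

Run:
```python
from h import *
im,d=eyes.get_image("scene"); p=proj("scene",[arm.read_state()["position"]])[0]; print(p,arm.read_state()["position"])
u,v=p.astype(int); a=cv2.resize(im[v-70:v+60,u-90:u+110],None,fx=4,fy=4,interpolation=cv2.INTER_CUBIC); save(a,"push1.png")
```

```text
[387.13327876 227.44867184] [675.93717784 158.84163748  54.23935055]
```

View pics/push1.png

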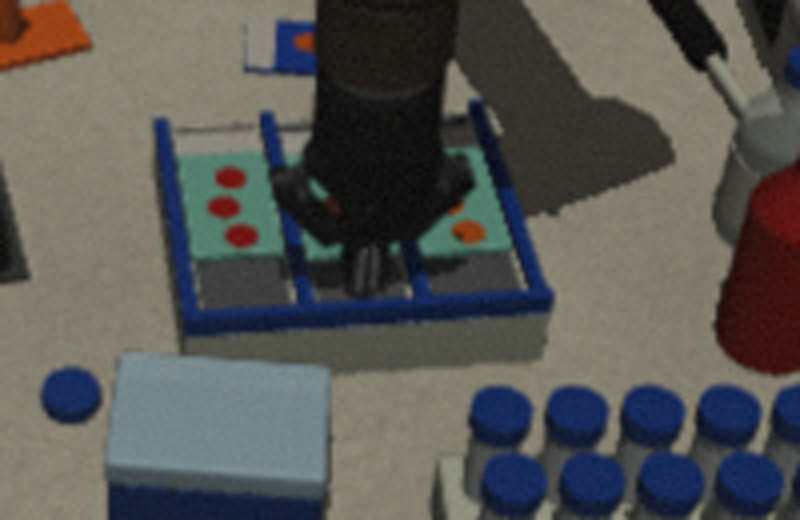

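{"op": "play_rows", "data": {
  "offset": [
    [0,0,-3],
    [0,0,-2],
    [0,0,0],
    [0,0,0]
  ],
  "turn": [0,0,0,0]
}}

```text
clock: 3.6
position: [675.9, 158.4, 48.3]
ee_rot: [0.736, -0.676, 0.006, -0.013]
contact_force: [0.3, 0.7, 0.6]
gripper_width: -0.1
```

{"op": "play_rows", "data": {
  "offset": [
    [-8,-1.4,0],
    [-8,-1,0],
    [-6,-0.5,0],
    [-6,-0.5,0],
    [-6,-0.5,0],
    [-6,-0.5,0],
    [-6,-0.5,0],
    [-6,-0.5,0],
    [-6,-0.5,0],
    [-6,-0.5,0],
    [-6,-0.5,0],
    [0,0,0]
  ],
  "turn": [0,0,0,0,0,0,0,0,0,0,0,0]
}}

```text
clock: 4.8
position: [600.3, 151.1, 49.4]
ee_rot: [0.737, -0.676, 0.006, -0.014]
contact_force: [0.7, -0.4, -0.6]
gripper_width: -0.4
```

{"op": "play_rows", "data": {
  "offset": [
    [0,0,-1.2],
    [-4,-0.3,0],
    [-4,-0.3,0],
    [0,0,0]
  ],
  "turn": [0,0,0,0]
}}

```text
clock: 5.2
position: [592.8, 150.9, 48.8]
ee_rot: [0.737, -0.676, 0.007, -0.015]
contact_force: [0.2, 0.7, 0.8]
gripper_width: -0.2
```

```bash
cat > look.py <<'E'
from h import *
import sys
# lane profile: edges of the plate in tray frame
def lane(y,z=51):
    im,d=eyes.get_image("top"); a=0.084; ex=np.array([np.cos(a),np.sin(a)]); ey=np.array([-ex[1],ex[0]])
    for dy in(-22,0,22):
        xs=np.arange(-170,100,2.); W=np.array([np.r_[np.array([606,150.7])+x*ex+(y+dy)*ey,z] for x in xs])
        p=proj("top",W).astype(np.float32); c=cv2.remap(im,p[:,:1],p[:,1:],cv2.INTER_LINEAR)[:,0].astype(int)
        print(dy,"".join("G" if k[1]-k[0]>35 else "W" if min(k)>165 and max(k)-min(k)<35 else "d" if max(k)<70 else "B" if k[2]-k[0]>40 else "." for k in c))
    return im
E
python3 - <<'E'
from look import *
im=lane(0); print("idx i -> x=-170+2i", arm.read_state()["position"])
a=cv2.resize(im[145:265,215:375],None,fx=4,fy=4,interpolation=cv2.INTER_CUBIC); save(a,"push2.png")
E
```

```text
-22 ...............WWWWWWWWWWGGGGGGGGGGGGGGGGGGGGGGGGGGGGGGGGGGGGGGGGGGGGGGGGG.dddddddddddddddddddddddddddddddddddd................WW..BBGG
0 ...............WWW.......GGGGGGGG..........GGG............GGG........ddddddddddddddddddddddddd.......ddddddddddddddddddddddddddd.......
22 .............dd..........GGGGGGGGGGGGGGGGGGGGGGGGGGGGGGGGGGGGGGGGGGGGG.dddddddddddddddddd...dddddddddddd.........................dddddd
idx i -> x=-170+2i [592.86901681 150.85833853  48.75997102]
```

View pics/push2.png

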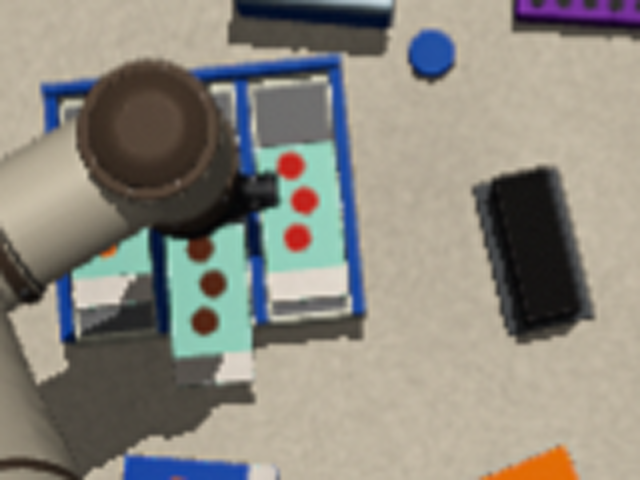

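{"op": "play_rows", "data": {
  "offset": [
    [-4,-0.4,0],
    [-4,-0.4,0],
    [-4,-0.4,-0.5],
    [0,0,0],
    [6,0,0],
    [0,0,20],
    [0,0,20],
    [0,0,20],
    [0,0,0]
  ],
  "turn": [0,0,0,0,0,0,0,0,0]
}}

```text
clock: 6.15
position: [584.3, 148.2, 107.2]
ee_rot: [0.736, -0.676, 0.005, -0.011]
contact_force: [0.5, -0.6, -0.4]
gripper_width: 0.0
```

Run:
```python
from look import *
im=lane(0); print(arm.read_state()["position"])
```

```text
-22 ........WWWWWWWWWWWWGGGGGGGGGGGGGGGGGGGGGGGGGGGGGGGGGGGGGGGGGGGGGGGG.........dddddddddddddddddddddddddddddddd..................WW..BBGG
0 .........WWW.......GGGGGGGG..........GGGG...........GGG...........GG....ddddddddddddddddddddddddddddd............ddddddddddddddd.......
22 .......d............GGGGGGGGGGGGGGGGGGGGGGGGGGGGGGGGGGGGGGGGGGGGGGGG...ddddddddddddddddddddddd.....ddddddddddddd.....................dd
[583.09466142 147.82064548 105.43135464]
```

{"op": "play_rows", "data": {
  "offset": [
    [-25,-2,0],
    [-25,-2,0],
    [-25,-2,0],
    [-18,-1,0],
    [0,0,0],
    [0,0,0]
  ],
  "turn": [0,0,0,0,0,0],
  "grip": 1
}}

```text
clock: 6.8
position: [482.9, 137.5, 97.7]
ee_rot: [0.735, -0.678, 0.001, -0.002]
contact_force: [0.6, -0.1, 0.3]
gripper_width: 84.5
```

{"op": "play_rows", "data": {
  "offset": [
    [6,3,-15],
    [0,0,-20],
    [0,0,-20],
    [0,0,-12],
    [0,0,0],
    [0,0,0]
  ],
  "turn": [0,0,0,0,0,0]
}}

```text
clock: 7.4
position: [494.2, 141.5, 26.0]
ee_rot: [0.735, -0.679, 0.001, -0.002]
contact_force: [0.5, -0.0, 0.7]
gripper_width: 85.6
```

{"op": "play_rows", "data": {
  "offset": [
    [-4,0,-2],
    [0,0,0],
    [0,0,0]
  ],
  "turn": [0,0,0]
}}

```text
clock: 7.7
position: [491.4, 142.0, 25.0]
ee_rot: [0.735, -0.679, 0.002, -0.003]
contact_force: [-0.1, -0.1, -0.1]
gripper_width: 85.3
```

{"op": "play_rows", "data": {
  "offset": [
    [0,0,0],
    [0,0,0],
    [0,0,0],
    [0,0,0],
    [0,0,0],
    [0,0,0],
    [0,0,0],
    [0,0,0]
  ],
  "turn": [0,0,0,0,0,0,0,0],
  "grip": -1
}}

```text
clock: 8.5
position: [491.8, 142.5, 26.6]
ee_rot: [0.735, -0.679, 0.002, -0.005]
contact_force: [-1.6, -0.6, 1.3]
gripper_width: 58.5
```

{"op": "play_rows", "data": {
  "offset": [
    [0,0,5],
    [0,0,10],
    [0,0,15],
    [0,0,20],
    [0,0,20],
    [0,0,20],
    [0,0,0]
  ],
  "turn": [0,0,0,0,0,0,0]
}}

```text
clock: 9.2
position: [490.6, 141.7, 121.9]
ee_rot: [0.734, -0.679, 0.002, -0.004]
contact_force: [0.0, 0.4, -0.9]
gripper_width: 58.1
```

Run:
```python
from look import *
im,d=eyes.get_image("scene"); s=arm.read_state();p=proj("scene",[s["position"]])[0]; print(p,s["position"],s["gripper_width"],s["contact_force"])
u,v=p.astype(int); a=cv2.resize(im[v-80:v+60,u-100:u+100],None,fx=4,fy=4,interpolation=cv2.INTER_CUBIC); save(a,"lift1.png")
```

```text
[376.15718356 161.4732482 ] [489.55044258 141.20086907 120.41223285] 58.47386984760676 [ 0.55646261 -0.72150877 -0.46176741]
```

View pics/lift1.png

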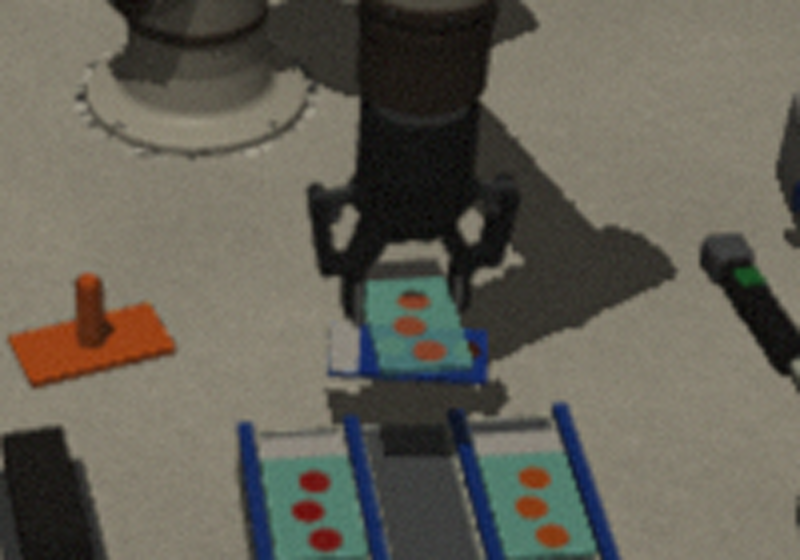

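```bash
cat > held.py <<'E'
from h import *
def held():
    im,d=eyes.get_image("scene"); P=cloud("scene",d); s=arm.read_state(); t=s["position"]
    hsv=cv2.cvtColor(im,cv2.COLOR_RGB2HSV)
    m=(hsv[...,0]>65)&(hsv[...,0]<95)&(hsv[...,1]>50)&(np.linalg.norm(P[...,:2]-t[:2],axis=-1)<110)&(P[...,2]>t[2]-40)&(P[...,2]>65)
    q=P[m]; A=np.c_[q[:,:2]-t[:2],np.ones(len(q))]
    for _ in range(3):
        c=np.linalg.lstsq(A,q[:,2],rcond=None)[0]; k=abs(A@c-q[:,2])<8; A,q=A[k],q[k]
    print(len(q),"slope",c[:2].round(3),"z at tcp xy rel tcp",round(c[2]-t[2],1),"noise",np.std(A@c-q[:,2]).round(1))
    uv=np.argwhere(m)[:,::-1]; zt=np.median(q[:,2]); W=at_z("scene",uv,zt)
    r=cv2.minAreaRect(W[:,:2].astype(np.float32)); print("green rect",np.round(r[0],1),np.round(r[1],1),round(r[2],1),"rel",np.round(np.array(r[0])-t[:2],1),"zt",zt)
    f=2*np.arctan2(s["ee_rot"][1],s["ee_rot"][0]); print("tcp",t.round(1),"jaw deg",np.degrees(f)%180)
if __name__=="__main__": held()
E
python3 held.py
```

```text
344 slope [ 0.011 -0.004] z at tcp xy rel tcp 26.9 noise 1.5
green rect [430.  149.2] [118.5 294. ] 76.1 rel [-58.7   8.5] zt 146.16937774330557
tcp [488.7 140.7 119.1] jaw deg 94.46536174320792
```

{"op": "play_rows", "data": {
  "offset": [
    [4,-15,0],
    [8,-30,0],
    [9,-36,0],
    [9,-36,0],
    [9,-36,0],
    [9,-36,0],
    [7,-30,0],
    [4,-15,0],
    [0,0,0],
    [0,0,0]
  ],
  "turn": [0,0.02,0.025,0.025,0.02,0.02,0.02,0,0,0]
}}

```text
clock: 10.3
position: [539.7, -103.1, 104.8]
ee_rot: [0.778, -0.628, -0.009, 0.009]
contact_force: [0.2, 0.1, 0.1]
gripper_width: 58.5
```

{"op": "play_rows", "data": {
  "offset": [
    [4,-3,-10],
    [4,-3,-20],
    [0,0,-20],
    [0,0,-15],
    [0,0,0],
    [0,0,0]
  ],
  "turn": [0,0,0,0,0,0]
}}

```text
clock: 10.9
position: [546.9, -104.6, 33.8]
ee_rot: [0.781, -0.625, -0.01, 0.01]
contact_force: [-0.1, 0.0, -0.1]
gripper_width: 58.7
```

```bash
python3 held.py
```

```text
6 slope [2.733 1.508] z at tcp xy rel tcp 44.9 noise 3.7
green rect [ 549.  -102.7] [170.7  56.6] 2.4 rel [2.3 1.9] zt 127.05546985529892
tcp [ 546.7 -104.6   33.8] jaw deg 102.61933231897619
```

{"op": "play_rows", "data": {
  "offset": [
    [1,-3,0],
    [0,-2.5,0],
    [0,0,-4],
    [0,0,-2],
    [0,0,0]
  ],
  "turn": [-0.01,0,0,0,0]
}}

```text
clock: 11.45
position: [549.7, -110.2, 30.1]
ee_rot: [0.777, -0.629, -0.008, 0.008]
contact_force: [-0.7, 0.0, -1.3]
gripper_width: 58.7
```

```bash
cat > st.py <<'E'
from h import *
def plate_on_stand(z,name=None):
    im,d=eyes.get_image("scene"); hsv=cv2.cvtColor(im,cv2.COLOR_RGB2HSV)
    uv=proj("scene",[[568,-106,z]])[0]; v,u=np.mgrid[0:400,0:640]; print(arm.read_state()["position"].round(1), uv.round(1))
    m=((hsv[...,0]>60)&(hsv[...,0]<98)&(hsv[...,1]>45)&(np.hypot(u-uv[0],v-uv[1])<45)).astype(np.uint8)
    n,l,st,c=cv2.connectedComponentsWithStats(m); k=l==1+np.argmax(st[1:,4])
    W=at_z("scene",np.argwhere(k)[:,::-1],z)[:,:2]; r=cv2.minAreaRect(W.astype(np.float32))
    print(k.sum(),"green rect c",np.round(r[0],1),np.round(r[1],1),round(r[2],1))
    if name:
        a,b=uv.astype(int); save(cv2.resize(im[b-60:b+60,a-80:a+80],None,fx=4,fy=4,interpolation=cv2.INTER_CUBIC),name)
if __name__=="__main__":
    import sys; plate_on_stand(float(sys.argv[1]),sys.argv[2] if len(sys.argv)>2 else None)
E
python3 st.py 54 place1.png
```

```text
[ 549.7 -110.1   30.2] [285.2 199.4]
497 green rect c [ 584.4 -102.7] [110.1  62.8] 11.8
```

View pics/place1.png

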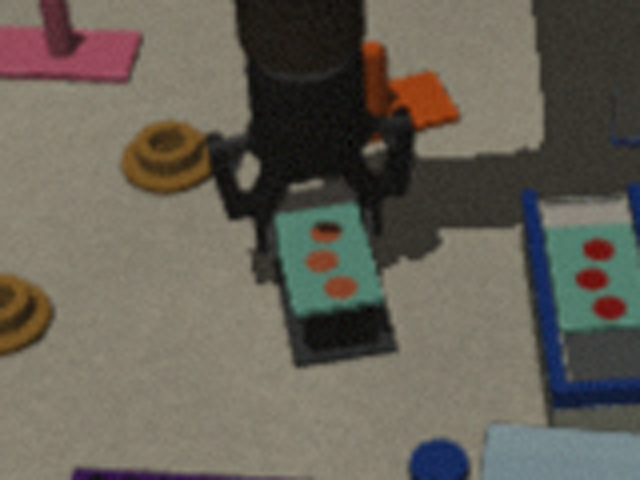

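Run:
```python
from h import *
a=0.21; R=np.array([[np.cos(a),-np.sin(a)],[np.sin(a),np.cos(a)]])
def crn(c,L,W,z): return [np.r_[c+R@[sx*L/2,sy*W/2],z] for sx,sy in((1,-1),(1,1),(-1,1),(-1,-1))]
c=np.array([549.7,-110.2])+20.7*R[:,0]; print(c)
f=lambda P:((proj("scene",P)-[205,139])*4).round(0).tolist()
print("plate top",f(crn(c,120,60,57))); print("bot",f(crn(c,120,60,51)))
s=np.array([568,-106]); print("stand top",f(crn(s,116,44,45))); print("foot",f(crn(s,124,70,8)))
```

```text
[ 569.94523993 -105.88488007]
plate top [[289.0, 308.0], [380.0, 294.0], [350.0, 177.0], [265.0, 190.0]]
bot [[290.0, 314.0], [380.0, 301.0], [351.0, 184.0], [265.0, 196.0]]
stand top [[302.0, 315.0], [368.0, 305.0], [340.0, 192.0], [278.0, 201.0]]
foot [[287.0, 362.0], [391.0, 346.0], [360.0, 225.0], [263.0, 239.0]]
```

{"op": "play_rows", "data": {
  "offset": [
    [-2,1.5,0],
    [0,0,-2.5],
    [0,0,-2],
    [0,0,-1],
    [0,0,0]
  ],
  "turn": [0,0,0,0,0]
}}

```text
clock: 12.0
position: [548.0, -108.5, 27.4]
ee_rot: [0.778, -0.629, -0.007, 0.008]
contact_force: [0.4, 0.6, -1.3]
gripper_width: 58.6
```

{"op": "play_rows", "data": {
  "offset": [
    [0,0,-2],
    [0,0,-1],
    [0,0,-0.5],
    [0,0,0]
  ],
  "turn": [0,0,0,0]
}}

```text
clock: 12.4
position: [548.2, -108.5, 27.2]
ee_rot: [0.778, -0.628, -0.007, 0.008]
contact_force: [0.2, -0.2, -0.6]
gripper_width: 58.9
```

{"op": "play_rows", "data": {
  "offset": [
    [0,0,-3],
    [0,0,-3]
  ],
  "turn": [0,0]
}}

```text
clock: 12.6
position: [548.3, -108.6, 27.0]
ee_rot: [0.779, -0.627, -0.007, 0.009]
contact_force: [-8.3, 2.5, 25.4]
gripper_width: 58.5
```

Contact confirmed. Release, rise, and measure.

{"op": "play_rows", "data": {
  "offset": [
    [0,0,0],
    [0,0,0],
    [0,0,0],
    [0,0,0],
    [0,0,20],
    [0,0,35],
    [0,0,40],
    [0,0,40],
    [0,0,0]
  ],
  "turn": [0,0,0,0,0,0,0,0,0],
  "grip": 1
}}

```text
clock: 13.5
position: [546.9, -108.9, 162.1]
ee_rot: [0.778, -0.628, -0.009, 0.011]
contact_force: [0.8, 0.3, -0.4]
gripper_width: 85.7
```

```bash
python3 st.py 51
```

```text
[ 544.9 -108.6  159.1] [285.3 200.2]
466 green rect c [ 582.9 -101.3] [104.8  61.6] 13.1
```

{"op": "play_rows", "data": {
  "offset": [
    [10,15,0],
    [20,30,0],
    [24,36,0],
    [24,36,0],
    [24,36,0],
    [15,22,0],
    [8,12,0],
    [0,0,0],
    [0,0,0]
  ],
  "turn": [-0.02,-0.02,-0.02,-0.02,-0.02,-0.02,-0.006,0,0],
  "grip": -1
}}

```text
clock: 14.45
position: [665.5, 83.6, 142.0]
ee_rot: [0.733, -0.679, -0.021, 0.022]
contact_force: [-0.4, -0.4, 0.5]
gripper_width: 0.2
```

{"op": "play_rows", "data": {
  "offset": [
    [6,-2,-20],
    [0,0,-25],
    [0,0,-20],
    [0,0,-10],
    [0,0,0],
    [0,0,0]
  ],
  "turn": [0,0,0,0,0,0]
}}

```text
clock: 15.05
position: [668.0, 73.8, 66.1]
ee_rot: [0.731, -0.682, -0.022, 0.022]
contact_force: [-0.1, -0.2, 1.4]
gripper_width: 0.4
```

{"op": "play_rows", "data": {
  "offset": [
    [1,4,-2],
    [1,4,-5],
    [0,0,-4],
    [0,0,-3],
    [0,0,0],
    [0,0,0]
  ],
  "turn": [0.005,0,0,0,0,0]
}}

```text
clock: 15.65
position: [672.0, 83.1, 54.8]
ee_rot: [0.733, -0.68, -0.02, 0.02]
contact_force: [-0.9, 0.1, -0.2]
gripper_width: -0.2
```

{"op": "play_rows", "data": {
  "offset": [
    [0,0,-3],
    [0,0,-2],
    [0,0,-1],
    [0,0,0]
  ],
  "turn": [0,0,0,0]
}}

```text
clock: 16.05
position: [672.0, 83.0, 48.3]
ee_rot: [0.733, -0.68, -0.02, 0.02]
contact_force: [0.1, 0.1, -0.3]
gripper_width: 0.1
```

{"op": "play_rows", "data": {
  "offset": [
    [-6.5,-0.6,0],
    [-6.5,-0.6,0],
    [-6.5,-0.6,0],
    [-6.5,-0.6,-0.3],
    [-6.5,-0.6,0],
    [-6.5,-0.6,0],
    [-6.5,-0.6,-0.3],
    [-6.5,-0.6,0],
    [-6.5,-0.6,0],
    [-6.5,-0.6,-0.3],
    [-6.5,-0.6,0],
    [0,0,0]
  ],
  "turn": [0,0,0,0,0,0,0,0,0,0,0,0]
}}

```text
clock: 17.25
position: [595.0, 76.0, 48.9]
ee_rot: [0.733, -0.68, -0.019, 0.018]
contact_force: [0.6, -0.3, 0.1]
gripper_width: 0.0
```

Run:
```python
from look import *
lane(-74); print(arm.read_state()["position"])
```

```text
-22 .............WWWWWWWWWWWGGGGGGGGGGGGGGGGGGGGGGGGGGGGGGGGGGGGGGGGGGGGGGGG.ddddddddddddddddddddddddddddddddddddddd.....dddddddddddddddddd
0 .............WWWWWWWWWWWGGGGGGG....ddd....GGG..dddddd...GGG...dddd....GG.ddddddddddddddddddddddddddddddddd....dddddddddd...............
22 .............WWWWW......GGGGGGGGGGGGGGGGGGGGGGGGGGGGGGGGGGGGGGGGGGGGGGGGGdddddddddddddddddddddddddddddddd...ddddddddddd................
[595.3965349   76.10037374  48.91288141]
```

{"op": "play_rows", "data": {
  "offset": [
    [-4,-0.4,0],
    [-4,-0.4,0],
    [0,0,0],
    [5,0,0],
    [0,0,20],
    [0,0,20],
    [0,0,20],
    [0,0,0]
  ],
  "turn": [0,0,0,0,0,0,0,0]
}}

```text
clock: 18.1
position: [592.1, 74.6, 108.9]
ee_rot: [0.733, -0.68, -0.02, 0.02]
contact_force: [0.3, 0.8, 0.9]
gripper_width: -0.2
```

Run:
```python
from look import *
lane(-74); s=arm.read_state(); print(s["position"],s["ee_rot"].round(3))
```

```text
-22 .........WWWWWWWWWWWGGGGGGGGGGGGGGGGGGGGGGGGGGGGGGGGGGGGGGGGGGGGGGGG.............ddddddddddddddddddddddddddddddddddddd.dd.......ddddddd
0 .........WWWWWWWWWWWGGGGGGGG..........GGG..dddddd....GG...ddddd....GGd......dddddddddddddddddddddddddddddddddddddd.....ddddddddddd.....
22 ..........W.........GGGGGGGGGGGGGGGGGGGGGGGGGGGGGGGGGGGGGGGGGGGGGGGGG...........dddddddddddddddddddddddddddddddddd..dddddddddddd.......
[590.92291462  74.45770037 107.20862198] [ 0.733 -0.68  -0.021  0.022]
```

{"op": "play_rows", "data": {
  "offset": [
    [-22,-2,0],
    [-24,-2,0],
    [-24,-2,0],
    [-16,-1,0],
    [0,0,0],
    [0,0,0]
  ],
  "turn": [0,0,0,0,0,0],
  "grip": 1
}}

```text
clock: 18.75
position: [499.2, 65.7, 100.5]
ee_rot: [0.732, -0.681, -0.024, 0.027]
contact_force: [0.5, 0.1, 0.5]
gripper_width: 84.7
```

{"op": "play_rows", "data": {
  "offset": [
    [-4,2,-20],
    [-2,1,-25],
    [0,0,-20],
    [0,0,-5],
    [0,0,0],
    [0,0,0]
  ],
  "turn": [0,0,0,0,0,0]
}}

```text
clock: 19.35
position: [498.5, 69.8, 27.4]
ee_rot: [0.732, -0.681, -0.023, 0.025]
contact_force: [-0.9, 0.4, 0.5]
gripper_width: 85.3
```

{"op": "play_rows", "data": {
  "offset": [
    [-3,-2.5,-1],
    [0,0,0],
    [0,0,0]
  ],
  "turn": [0,0,0]
}}

```text
clock: 19.65
position: [497.1, 67.6, 28.3]
ee_rot: [0.732, -0.681, -0.022, 0.023]
contact_force: [-0.1, -0.1, 0.7]
gripper_width: 85.3
```

{"op": "play_rows", "data": {
  "offset": [
    [0,0,0],
    [0,0,0],
    [0,0,0],
    [0,0,0],
    [0,0,0],
    [0,0,0],
    [0,0,0],
    [0,0,0]
  ],
  "turn": [0,0,0,0,0,0,0,0],
  "grip": -1
}}

```text
clock: 20.45
position: [497.6, 67.9, 29.9]
ee_rot: [0.732, -0.681, -0.021, 0.022]
contact_force: [-0.4, 0.5, 1.0]
gripper_width: 58.3
```

{"op": "play_rows", "data": {
  "offset": [
    [0,0,5],
    [0,0,10],
    [0,0,15],
    [0,0,20],
    [0,0,20],
    [0,0,10],
    [0,0,0]
  ],
  "turn": [0,0,0,0,0,0,0]
}}

```text
clock: 21.15
position: [496.3, 67.4, 114.4]
ee_rot: [0.732, -0.681, -0.022, 0.023]
contact_force: [0.5, 0.5, -0.5]
gripper_width: 58.4
```

```bash
python3 held.py
```

```text
394 slope [0.013 0.003] z at tcp xy rel tcp 22.7 noise 1.7
green rect [447.9  76.9] [108.8 274. ] 82.5 rel [-48.    9.6] zt 136.7875005217066
tcp [495.9  67.3 113.6] jaw deg 94.1108150387859
```

{"op": "play_rows", "data": {
  "offset": [
    [3,-10,0],
    [6,-20,0],
    [7,-22,0],
    [7,-22,0],
    [7,-22,0],
    [7,-22,0],
    [5,-20,0],
    [4,-15,0],
    [2,-8,0],
    [0,0,0],
    [0,0,0]
  ],
  "turn": [0.005,0.015,0.02,0.02,0.02,0.02,0.02,0.015,0,0,0]
}}

```text
clock: 22.3
position: [538.3, -106.1, 101.3]
ee_rot: [0.777, -0.628, -0.029, 0.034]
contact_force: [-0.3, -0.5, -2.2]
gripper_width: 58.5
```

{"op": "play_rows", "data": {
  "offset": [
    [4,-2,-20],
    [3,-1,-25],
    [0,0,-10],
    [0,0,0],
    [0,0,0]
  ],
  "turn": [0,0,0,0,0]
}}

```text
clock: 22.8
position: [546.1, -106.6, 46.7]
ee_rot: [0.778, -0.626, -0.027, 0.034]
contact_force: [-1.5, -0.1, 1.8]
gripper_width: 58.1
```

{"op": "play_rows", "data": {
  "offset": [
    [0,-3,-2],
    [0,0,-3],
    [0,0,-3],
    [0,0,-2],
    [0,0,0]
  ],
  "turn": [-0.006,0,0,0,0]
}}

```text
clock: 23.3
position: [547.5, -109.6, 45.5]
ee_rot: [0.777, -0.628, -0.025, 0.032]
contact_force: [-0.7, 0.1, -1.0]
gripper_width: 58.8
```

{"op": "play_rows", "data": {
  "offset": [
    [-1,0,-5],
    [0,0,-5]
  ],
  "turn": [0,0]
}}

```text
clock: 23.5
position: [548.1, -110.0, 43.3]
ee_rot: [0.778, -0.627, -0.022, 0.032]
contact_force: [-13.7, 9.4, 38.8]
gripper_width: 58.6
```

```bash
python3 st.py 57 place2.png; python3 -c "
from h import *
print(arm.read_state())"
```

```text
[ 548.  -110.    43.4] [285.2 198.6]
568 green rect c [ 581.3 -103.4] [120.3  67.2] 12.4
{'clock': 23.55, 'joints': array([ 0.10003864,  0.5090746 , -0.33718349,  0.02042322, -0.80207558,
        1.67028992]), 'joint_vel': array([-0.00217922, -0.00635801, -0.00351587, -0.00474002,  0.00514743,
        0.0017096 ]), 'joint_efforts': array([ -1.78809855, -24.29947257,  11.15763009,   1.99740194,
         3.22657742,   0.24071443]), 'position': array([ 548.01832391, -109.95480316,   43.40914639]), 'ee_rot': array([ 0.77806875, -0.62694265, -0.02240478,  0.03240309]), 'contact_force': array([-9.98990294,  4.83706796, 29.93423936]), 'wrist_torque': array([ 0.84150499,  3.28406657, -0.38224162]), 'gripper_width': 58.481476804544634}
```

View pics/place2.png

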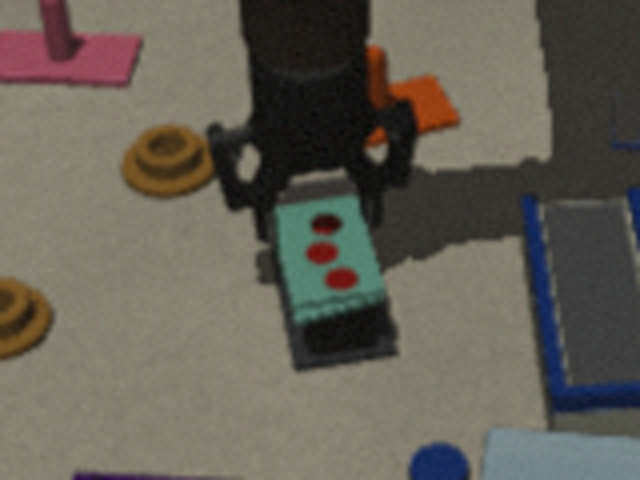

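```bash
cat > tilt.py <<'E'
from h import *
def tilt(n,c,rad=75,zmin=46,zmax=80):
    im,d=eyes.get_image(n); P=cloud(n,d); hsv=cv2.cvtColor(im,cv2.COLOR_RGB2HSV); h=hsv[...,0]
    a=0.21; X=P[...,:2]-np.array(c); lx=X@[np.cos(a),np.sin(a)]; ly=X@[-np.sin(a),np.cos(a)]
    m=(abs(lx)<58)&(abs(ly)<26)&(P[...,2]>zmin)&(P[...,2]<zmax)&(hsv[...,1]>50)&((h>60)&(h<98)|(h<20)|(h>165))
    A=np.c_[lx[m],ly[m],np.ones(m.sum())]; z=P[...,2][m]
    for _ in range(4):
        k=np.linalg.lstsq(A,z,rcond=None)[0]; g=abs(A@k-z)<5; A,z=A[g],z[g]
    print(n,len(z),"slope along,across",k[:2].round(3),"z centre",k[2].round(1),"lx range",A[:,0].min().round(),A[:,0].max().round())
if __name__=="__main__": tilt("scene",(568,-106)); tilt("top",(568,-106))
E
python3 tilt.py
```

```text
scene 418 slope along,across [ 0.007 -0.011] z centre 65.4 lx range -51.0 57.0
top 32 slope along,across [-0.2    0.005] z centre 56.4 lx range -37.0 -25.0
```

{"op": "play_rows", "data": {
  "offset": [
    [0,0,0.5],
    [0,0,0],
    [0,0,0]
  ],
  "turn": [0,0,0]
}}

```text
clock: 23.95
position: [548.6, -109.7, 46.4]
ee_rot: [0.778, -0.627, -0.021, 0.03]
contact_force: [-0.9, 1.9, 1.4]
gripper_width: 58.4
```

{"op": "play_rows", "data": {
  "offset": [
    [0,0,0],
    [0,0,0],
    [0,0,0],
    [0,0,0],
    [0,0,0]
  ],
  "turn": [0,0,0,0,0],
  "grip": 1
}}

```text
clock: 24.45
position: [548.8, -110.1, 44.0]
ee_rot: [0.778, -0.627, -0.021, 0.031]
contact_force: [-0.2, 0.1, 0.6]
gripper_width: 85.4
```

```bash
python3 tilt.py; python3 st.py 57 place3.png
```

```text
scene 421 slope along,across [ 0.002 -0.005] z centre 58.2 lx range -39.0 58.0
top 41 slope along,across [-0.075  0.04 ] z centre 54.5 lx range -36.0 -13.0
[ 548.8 -110.1   44.2] [285.2 198.6]
527 green rect c [ 586.1 -101.4] [112.1  63.4] 13.6
```

View pics/place3.png

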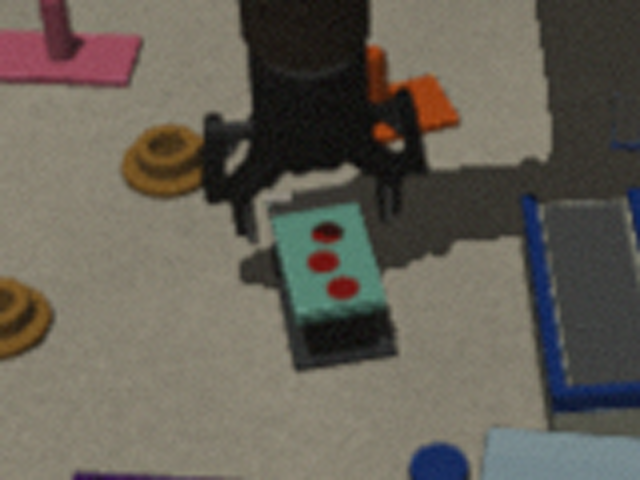

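{"op": "play_rows", "data": {
  "offset": [
    [0,0,15],
    [0,0,30],
    [0,0,40],
    [10,20,20],
    [14,40,2],
    [14,40,2],
    [14,40,2],
    [14,40,2],
    [14,40,2],
    [14,40,2],
    [10,30,2],
    [5,15,2]
  ],
  "turn": [0,0,0,0,-0.02,-0.02,-0.02,-0.02,-0.02,-0.02,-0.005,0]
}}

```text
clock: 25.8
position: [657.6, 204.9, 170.9]
ee_rot: [0.733, -0.679, -0.024, 0.029]
contact_force: [-0.3, -0.6, -0.2]
gripper_width: 85.5
```

{"op": "play_rows", "data": {
  "offset": [
    [0,10,0],
    [0,0,0],
    [0,0,0]
  ],
  "turn": [0,0,0],
  "grip": -1
}}

```text
clock: 26.1
position: [657.2, 217.3, 169.9]
ee_rot: [0.734, -0.678, -0.024, 0.029]
contact_force: [-0.5, -0.1, -0.2]
gripper_width: 43.7
```

{"op": "play_rows", "data": {
  "offset": [
    [5,8,-30],
    [3,6,-40],
    [0,0,-25],
    [0,0,-8],
    [0,0,0],
    [0,0,0]
  ],
  "turn": [0,0,0,0,0,0]
}}

```text
clock: 26.7
position: [665.8, 224.9, 68.4]
ee_rot: [0.732, -0.68, -0.023, 0.027]
contact_force: [0.3, 0.4, 0.0]
gripper_width: -0.0
```

{"op": "play_rows", "data": {
  "offset": [
    [0,5,-8],
    [0,0,-6],
    [0,0,-4],
    [0,0,-2],
    [0,0,0]
  ],
  "turn": [0.01,0,0,0,0]
}}

```text
clock: 27.2
position: [668.0, 230.9, 52.0]
ee_rot: [0.736, -0.676, -0.021, 0.023]
contact_force: [0.1, -0.1, -0.2]
gripper_width: 0.4
```

{"op": "play_rows", "data": {
  "offset": [
    [0,0,-2.5],
    [0,0,-1.5],
    [0,0,0],
    [0,0,0]
  ],
  "turn": [0,0,0,0]
}}

```text
clock: 27.6
position: [668.2, 231.1, 48.0]
ee_rot: [0.736, -0.676, -0.021, 0.023]
contact_force: [0.1, -0.5, 0.1]
gripper_width: 0.2
```

{"op": "play_rows", "data": {
  "offset": [
    [-7.2,-0.7,0],
    [-7.2,-0.7,0],
    [-7.2,-0.7,0],
    [-7.2,-0.7,-0.3],
    [-7.2,-0.7,0],
    [-7.2,-0.7,0],
    [-7.2,-0.7,-0.3],
    [-7.2,-0.7,0],
    [-7.2,-0.7,0],
    [-7.2,-0.7,-0.3],
    [-7.2,-0.7,0],
    [0,0,0]
  ],
  "turn": [0,0,0,0,0,0,0,0,0,0,0,0]
}}

```text
clock: 28.8
position: [582.3, 223.0, 48.5]
ee_rot: [0.736, -0.676, -0.021, 0.021]
contact_force: [0.7, 0.6, -0.8]
gripper_width: 0.0
```

Run:
```python
from look import *
lane(74); print(arm.read_state()["position"])
```

```text
-22 ............WWWWWWWWWWW.GGGGGGGGGGGGGGGGGGGGGGGGGGGGGGGGGGGGGGGGGGGGGGGGddddddddddddddddddddddddddddd.............................ddBGG
0 .............WWWWWWWWWWWGGGGGG............GGG...........GGG...........GG.ddddddddddddddddddddddddddddddddddddddddddddddddddddddd..ddBBB
22 .............WWWWW.....GGGGGGGGGGGGGGGGGGGGGGGGGGGGGGGGGGGGGGGGGGGGGGGGG.ddddddddddddddddddddddddddddddddddddddddddddd.....dddddddddddd
[582.7455543  223.10253501  48.5520175 ]
```

{"op": "play_rows", "data": {
  "offset": [
    [-4,-0.4,0],
    [-4,-0.4,0],
    [0,0,0],
    [5,0,0],
    [0,0,20],
    [0,0,20],
    [0,0,20],
    [0,0,0]
  ],
  "turn": [0,0,0,0,0,0,0,0]
}}

```text
clock: 29.65
position: [580.1, 221.4, 108.5]
ee_rot: [0.736, -0.676, -0.021, 0.023]
contact_force: [0.7, -0.2, 1.1]
gripper_width: 0.1
```

Run:
```python
from look import *
lane(74); s=arm.read_state(); print(s["position"],s["ee_rot"].round(3))
```

```text
-22 .........WWWWWWWWWWWGGGGGGGGGGGGGGGGGGGGGGGGGGGGGGGGGGGGGGGGGGGGGGGG.............ddddddddddddddddddddd............................ddBGG
0 .........WWWWWWWWWWWGGGGGGG...........GGG...........GGG...........GG.dd......ddddddddddddddddddddddddddddddddddddddddddddddd.....dddBBB
22 ..........WW........GGGGGGGGGGGGGGGGGGGGGGGGGGGGGGGGGGGGGGGGGGGGGGGG...........dddddddddddddddddddddddddddddddddddddddddddddddddddddddd
[579.00164909 221.00863886 106.80756321] [ 0.736 -0.676 -0.022  0.025]
```

{"op": "play_rows", "data": {
  "offset": [
    [-22,-2,0],
    [-24,-2,0],
    [-24,-2,0],
    [-18,0,0],
    [0,0,0],
    [0,0,0]
  ],
  "turn": [0,0,0,0,0,0],
  "grip": 1
}}

```text
clock: 30.3
position: [486.1, 212.2, 99.9]
ee_rot: [0.734, -0.678, -0.023, 0.03]
contact_force: [0.2, 0.5, 0.9]
gripper_width: 84.6
```

{"op": "play_rows", "data": {
  "offset": [
    [-2,2,-15],
    [-2,1,-25],
    [0,0,-15],
    [0,0,-4],
    [0,0,0],
    [0,0,0]
  ],
  "turn": [0,0,0,0,0,0]
}}

```text
clock: 30.9
position: [487.0, 216.1, 37.5]
ee_rot: [0.734, -0.678, -0.023, 0.029]
contact_force: [0.1, 0.4, 1.3]
gripper_width: 85.5
```

{"op": "play_rows", "data": {
  "offset": [
    [-3,-1.2,-4],
    [0,0,-1],
    [0,0,0]
  ],
  "turn": [0,0,0]
}}

```text
clock: 31.2
position: [485.2, 215.5, 33.8]
ee_rot: [0.734, -0.678, -0.022, 0.028]
contact_force: [-0.1, 0.2, 0.3]
gripper_width: 85.3
```

{"op": "play_rows", "data": {
  "offset": [
    [0,0,0],
    [0,0,0],
    [0,0,0],
    [0,0,0],
    [0,0,0],
    [0,0,0],
    [0,0,0],
    [0,0,0]
  ],
  "turn": [0,0,0,0,0,0,0,0],
  "grip": -1
}}

```text
clock: 32.0
position: [485.5, 215.8, 35.1]
ee_rot: [0.734, -0.678, -0.022, 0.027]
contact_force: [-0.7, 0.5, 1.4]
gripper_width: 57.9
```

{"op": "play_rows", "data": {
  "offset": [
    [0,0,5],
    [0,0,10],
    [0,0,15],
    [0,0,20],
    [0,0,15],
    [0,0,0]
  ],
  "turn": [0,0,0,0,0,0]
}}

```text
clock: 32.6
position: [485.0, 215.4, 104.1]
ee_rot: [0.734, -0.678, -0.022, 0.027]
contact_force: [0.8, 0.9, -0.2]
gripper_width: 58.0
```

```bash
python3 held.py
```

```text
370 slope [0.014 0.004] z at tcp xy rel tcp 17.7 noise 1.6
green rect [427.8 230.2] [120.8 291.3] 72.3 rel [-56.6  15.1] zt 121.30884524022534
tcp [484.4 215.1 103. ] jaw deg 94.49210792133591
```

{"op": "play_rows", "data": {
  "offset": [
    [3,-15,2],
    [6,-30,2],
    [7,-35,2],
    [7,-35,2],
    [7,-35,2],
    [7,-35,2],
    [7,-35,2],
    [7,-35,2],
    [5,-30,1],
    [3,-20,0],
    [0,-8,0],
    [0,0,0]
  ],
  "turn": [0,0.01,0.02,0.02,0.02,0.02,0.02,0.02,0.005,0,0,0]
}}

```text
clock: 33.85
position: [535.4, -118.8, 111.1]
ee_rot: [0.778, -0.626, -0.027, 0.038]
contact_force: [-0.3, 0.2, -0.6]
gripper_width: 58.0
```

{"op": "play_rows", "data": {
  "offset": [
    [6,4,-10],
    [5,3,-20],
    [0,0,-14],
    [0,0,0],
    [0,0,0]
  ],
  "turn": [-0.006,0,0,0,0]
}}

```text
clock: 34.35
position: [546.8, -107.1, 63.1]
ee_rot: [0.778, -0.627, -0.028, 0.038]
contact_force: [1.0, 0.4, -0.6]
gripper_width: 58.1
```

```bash
python3 -c "
from tilt import *
tilt('scene',(568,-106),zmin=60,zmax=95)
s=arm.read_state(); print(s['position'].round(1),s['ee_rot'].round(3))"
```

```text
scene 417 slope along,across [-0.004 -0.005] z centre 79.7 lx range -38.0 58.0
[ 546.6 -107.1   63.1] [ 0.778 -0.627 -0.028  0.038]
```

{"op": "play_rows", "data": {
  "offset": [
    [0,-2.5,-5],
    [0,0,-6],
    [0,0,-3],
    [0,0,0],
    [0,0,0]
  ],
  "turn": [0,0,0,0,0]
}}

```text
clock: 34.9
position: [548.3, -110.0, 52.0]
ee_rot: [0.778, -0.626, -0.026, 0.037]
contact_force: [0.6, 1.3, 0.4]
gripper_width: 58.0
```

{"op": "play_rows", "data": {
  "offset": [
    [0,0,-2],
    [0,0,-3]
  ],
  "turn": [0,0]
}}

```text
clock: 35.1
position: [548.5, -109.9, 50.8]
ee_rot: [0.779, -0.626, -0.025, 0.038]
contact_force: [-7.9, 5.5, 25.1]
gripper_width: 58.2
```

Contact about 3 mm high (tips), as expected. Release, rise, check.

{"op": "play_rows", "data": {
  "offset": [
    [0,0,0.5],
    [0,0,0],
    [0,0,0],
    [0,0,0],
    [0,0,0],
    [0,0,15],
    [0,0,30],
    [0,0,40],
    [0,0,30],
    [0,0,0]
  ],
  "turn": [0,0,0,0,0,0,0,0,0,0],
  "grip": 1
}}

```text
clock: 36.1
position: [547.1, -110.2, 167.2]
ee_rot: [0.778, -0.626, -0.027, 0.039]
contact_force: [0.9, 1.0, -0.2]
gripper_width: 85.4
```

```bash
cat > loose.py <<'E'
from h import *
# present positions of presser and weights from the top view (occluded by arm or not), by colour and known heights
def loose():
    im,d=eyes.get_image("top"); hsv=cv2.cvtColor(im,cv2.COLOR_RGB2HSV); s,V,h=hsv[...,1],hsv[...,2],hsv[...,0]; P=cloud("top",d)
    v,u=np.mgrid[0:400,0:640]; uv=np.stack([u,v],-1).reshape(-1,2)
    br=((h>10)&(h<28)&(s>130)&(V>80)&(u>330)&(u<470)&(v>160)&(v<320)).astype(np.uint8)
    n,l,st,c=cv2.connectedComponentsWithStats(br)
    for i in range(1,n):
        if st[i,4]>150:
            m=l==i
            q=at_z("top",np.argwhere(m)[:,::-1],8)[:,:2]; r=cv2.minAreaRect(q.astype(np.float32)); print("brass px",c[i].round(),st[i,4],np.round(r[0],1),np.round(r[1],1),end=" ")
            hh=m&(P[...,2]>17); q=P[hh][:,:2]; print("hub",np.median(q,0).round(1),cv2.minEnclosingCircle(at_z("top",np.argwhere(hh)[:,::-1],24)[:,:2].astype(np.float32)))
    w=((s<25)&(V>150)&(u>380)&(u<475)&(v>190)&(v<290)).astype(np.uint8)
    n,l,st,c=cv2.connectedComponentsWithStats(w)
    for i in range(1,n):
        if st[i,4]>200:
            q=at_z("top",np.argwhere(l==i)[:,::-1],8)[:,:2]; r=cv2.minAreaRect(q.astype(np.float32)); print("presser",c[i].round(),st[i,4],np.round(r[0],1),np.round(r[1],1),round(r[2],1))
            X=P[...,:2]-np.array(r[0]); k=(np.hypot(X[...,0],X[...,1])<40)&(P[...,2]>50)&(P[...,2]<80); print("spigot",k.sum(),np.median(P[k],0).round(1))
    return im
if __name__=="__main__": loose()
E
python3 loose.py; python3 tilt.py; python3 st.py 63 stack.png
```

```text
brass px [419. 200.] 320 [ 586.9 -330.1] [67.1 70.7] hub [ 588.8 -328.9] ((585.5762939453125, -334.39422607421875), 30.24997329711914)
brass px [390. 253.] 339 [ 421.3 -234.2] [65.6 68.5] hub [ 421.9 -234.3] ((426.5689697265625, -234.8529052734375), 28.119972229003906)
brass px [345. 271.] 614 [368.2 -86.7] [ 61.1 106.3] hub [365.  -81.4] ((364.82366943359375, -85.77735137939453), 35.514617919921875)
presser [447. 240.] 569 [ 455.7 -414.5] [116.2  59.8] 30.1
spigot 51 [ 456.3 -412.2   66.3]
scene 414 slope along,across [-0.001  0.007] z centre 64.1 lx range -39.0 58.0
top 135 slope along,across [-0.011 -0.006] z centre 62.8 lx range -35.0 39.0
[ 543.7 -110.   161.7] [285.  196.9]
550 green rect c [ 587.9 -101.2] [119.8  62.5] 12.7
```

View pics/stack.png

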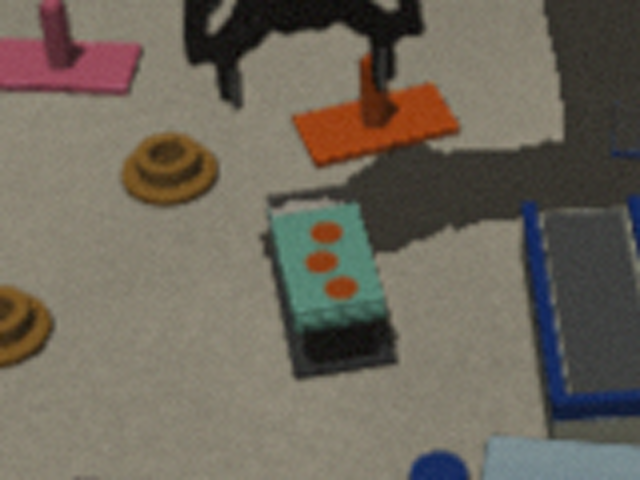

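{"op": "play_rows", "data": {
  "offset": [
    [-4,-14,0],
    [-8,-28,0],
    [-10,-34,2],
    [-10,-34,2],
    [-10,-34,2],
    [-10,-34,2],
    [-10,-34,2],
    [-10,-34,2],
    [-8,-28,2],
    [-4,-16,0],
    [0,0,0],
    [0,0,0]
  ],
  "turn": [0,0,0,0,0,0,0,0,0,0,0,0]
}}

```text
clock: 37.5
position: [442.5, -414.4, 158.5]
ee_rot: [0.777, -0.626, -0.048, 0.049]
contact_force: [0.3, 0.1, -0.2]
gripper_width: 84.9
```

```bash
python3 -c "
from h import *
s=arm.read_state(); print(s['position'].round(1),s['ee_rot'].round(3))
im,d=eyes.get_image('top'); hsv=cv2.cvtColor(im,cv2.COLOR_RGB2HSV); h,s,V=[hsv[...,i] for i in range(3)]
v,u=np.mgrid[0:400,0:640]
g=((u>325)&(u<372)&(v>175)&(v<235)&(V>110)).astype(np.uint8)
P=cloud('top',d)
m=(u>325)&(u<372)&(v>175)&(v<235)&(P[...,2]>52)&(P[...,2]<76)
for name,mm in (('depth',m),('green',(u>325)&(u<372)&(v>175)&(v<235)&(((h>60)&(h<98)&(s>45))|(h<15)&(s>120)))):
    q=at_z('top',np.argwhere(mm)[:,::-1],63)[:,:2]; r=cv2.minAreaRect(q.astype(np.float32)); print(name,mm.sum(),np.round(r[0],1),np.round(r[1],1),round(r[2],1))
"
```

```text
[ 442.5 -414.4  158.5] [ 0.777 -0.626 -0.048  0.049]
depth 791 [ 569.7 -107.1] [120.2  61.1] 13.3
green 563 [ 579.8 -102.1] [95.1 62.3] 13.1
```

{"op": "play_rows", "data": {
  "offset": [
    [0,0,50],
    [0,0,50],
    [0,0,0],
    [0,0,0],
    [0,0,-12],
    [0,0,-12],
    [0,0,-12],
    [0,0,-12],
    [0,0,-12],
    [0,0,-12],
    [0,0,-12],
    [0,0,-12]
  ],
  "turn": [0,0,0,0,0,0,0,0,0,0,0,0]
}}

```text
clock: 38.75
position: [440.2, -407.0, 149.7]
ee_rot: [0.779, -0.623, -0.056, 0.05]
contact_force: [-0.3, 0.5, -0.3]
gripper_width: 85.3
```

{"op": "play_rows", "data": {
  "offset": [
    [-15,0,0],
    [-15,0,0],
    [-15,0,0],
    [-15,0,0],
    [-15,0,0],
    [0,0,0],
    [0,0,0],
    [50,0,0],
    [25,0,0],
    [0,0,0],
    [0,0,0]
  ],
  "turn": [0,0,0,0,0,0,0,0,0,0,0]
}}

```text
clock: 39.85
position: [439.1, -406.2, 142.3]
ee_rot: [0.779, -0.623, -0.059, 0.051]
contact_force: [-1.1, 0.5, -0.0]
gripper_width: 85.2
```

{"op": "play_rows", "data": {
  "offset": [
    [0,0,15],
    [0,0,15],
    [0,0,15],
    [0,0,15],
    [0,0,15],
    [0,0,15],
    [0,0,10],
    [0,0,0],
    [0,0,-50],
    [0,0,-50],
    [0,0,0],
    [0,0,0]
  ],
  "turn": [0,0,0,0,0,0,0,0,0,0,0,0]
}}

```text
clock: 41.05
position: [431.8, -405.7, 144.1]
ee_rot: [0.777, -0.624, -0.06, 0.051]
contact_force: [0.4, -0.4, 0.6]
gripper_width: 85.7
```

{"op": "play_rows", "data": {
  "offset": [
    [5,-2,-5],
    [8,-3,-10],
    [8,-3,-15],
    [0,0,-20],
    [0,0,-20],
    [0,0,-20],
    [0,0,-10],
    [0,0,-5],
    [0,0,0],
    [0,0,0]
  ],
  "turn": [0,0,0,0,0,0,0,0,0,0]
}}

```text
clock: 42.05
position: [463.5, -418.7, 39.6]
ee_rot: [0.778, -0.624, -0.05, 0.05]
contact_force: [-0.7, -0.2, 0.7]
gripper_width: 85.3
```

```bash
cat > sp.py <<'E'
from h import *
import sys
# brass / spigot spotted in the scene camera near a place
def near(c,zlo,zhi,rad):
    im,d=eyes.get_image("scene"); P=cloud("scene",d); X=P[...,:2]-np.array(c); k=(np.hypot(X[...,0],X[...,1])<rad)&(P[...,2]>zlo)&(P[...,2]<zhi)&(d>0)
    print(k.sum(),np.median(P[k],0).round(1),P[k].min(0).round(),P[k].max(0).round()); return im
def crop(im,c,name,s=4,w=80,h=60):
    a,b=proj("scene",[c])[0].astype(int); save(cv2.resize(im[max(b-h,0):b+h,max(a-w,0):a+w],None,fx=s,fy=s,interpolation=cv2.INTER_CUBIC),name)
E
python3 -c "
from sp import *
im=near((456,-413),4,12,60); crop(im,(456,-413,30),'pres.png'); print(arm.read_state()['position'].round(1),arm.read_state()['ee_rot'].round(3))"
```

```text
422 [ 467.3 -406.2    8.9] [ 396. -471.    4.] [ 514. -356.   12.]
[ 463.5 -418.7   39.8] [ 0.778 -0.624 -0.05   0.05 ]
```

View pics/pres.png

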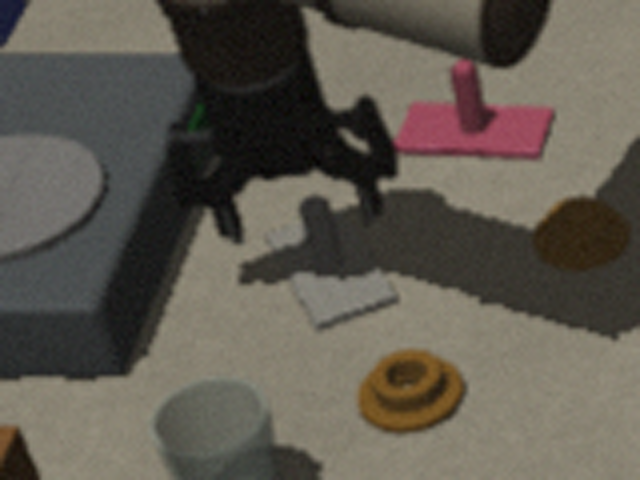

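{"op": "play_rows", "data": {
  "offset": [
    [-5,3,-3],
    [-5,3,-4],
    [0,0,-5],
    [0,0,-2],
    [0,0,0],
    [0,0,0]
  ],
  "turn": [0,0,0,0,0,0]
}}

```text
clock: 42.7
position: [453.4, -412.6, 27.1]
ee_rot: [0.778, -0.624, -0.048, 0.049]
contact_force: [0.8, -0.6, 0.2]
gripper_width: 85.4
```

{"op": "play_rows", "data": {
  "offset": [
    [0,0,0],
    [0,0,0],
    [0,0,0],
    [0,0,0],
    [0,0,0],
    [0,0,0],
    [0,0,0],
    [0,0,0],
    [0,0,0],
    [0,0,0]
  ],
  "turn": [0,0,0,0,0,0,0,0,0,0],
  "grip": -1
}}

```text
clock: 43.7
position: [453.9, -412.9, 27.6]
ee_rot: [0.779, -0.624, -0.048, 0.049]
contact_force: [0.3, 0.9, -0.4]
gripper_width: 20.3
```

{"op": "play_rows", "data": {
  "offset": [
    [0,0,3],
    [0,0,6],
    [0,0,10],
    [0,0,15],
    [0,0,20],
    [0,0,20],
    [0,0,20],
    [0,0,10],
    [0,0,0],
    [0,0,0]
  ],
  "turn": [0,0,0,0,0,0,0,0,0,0]
}}

```text
clock: 44.7
position: [451.1, -410.8, 135.8]
ee_rot: [0.778, -0.625, -0.05, 0.048]
contact_force: [-0.9, -0.3, -3.5]
gripper_width: 20.7
```

```bash
cat > ph.py <<'E'
from h import *
# held presser: fit the light plate below the tool with a plane and rectangle
def ph():
    s=arm.read_state(); t=s["position"]
    for n in("top","scene"):
        im,d=eyes.get_image(n); P=cloud(n,d); hsv=cv2.cvtColor(im,cv2.COLOR_RGB2HSV)
        X=P-t; m=(np.hypot(X[...,0],X[...,1])<75)&(X[...,2]<5)&(X[...,2]>-32)&(d>0)&(P[...,2]>30)&(hsv[...,1]<50)
        q=P[m]
        if len(q)<30: print(n,len(q)); continue
        A=np.c_[q[:,:2]-t[:2],np.ones(len(q))]
        for _ in range(4):
            k=np.linalg.lstsq(A,q[:,2],rcond=None)[0]; g=abs(A@k-q[:,2])<5; A,q=A[g],q[g]
        r=cv2.minAreaRect(q[:,:2].astype(np.float32)); print(n,len(q),"slope",k[:2].round(3),"ztop-tcp",(k[2]-t[2]).round(1),"rect",np.round(r[0]-t[:2],1),np.round(r[1],1),round(r[2],1))
    print(t.round(1),s["ee_rot"].round(3),s["gripper_width"])
ph()
E
python3 ph.py
```

```text
top 549 slope [-0.007  0.011] ztop-tcp -18.7 rect [ 2.1 -1.2] [116.9  63.2] 29.6
scene 408 slope [-0.022  0.009] ztop-tcp -17.9 rect [6.2 4.7] [115.8  60.1] 30.6
[ 451.1 -410.8  135.8] [ 0.778 -0.625 -0.05   0.048] 20.726565996801956
```

{"op": "play_rows", "data": {
  "offset": [
    [3,8,0],
    [6,16,1],
    [9,24,1],
    [10,27,1],
    [10,27,1],
    [10,27,1],
    [10,27,1],
    [10,27,1],
    [10,27,1],
    [10,27,1],
    [9,24,1],
    [8,20,1]
  ],
  "turn": [0,-0.02,-0.03,-0.03,-0.03,-0.03,-0.03,-0.03,-0.03,-0.03,-0.03,-0.02]
}}

```text
clock: 46.0
position: [553.1, -113.5, 134.8]
ee_rot: [-0.665, 0.742, 0.068, -0.044]
contact_force: [-0.5, -0.1, -4.1]
gripper_width: 20.3
```

{"op": "play_rows", "data": {
  "offset": [
    [5,12,0],
    [2,6,0],
    [0,0,0],
    [0,0,0]
  ],
  "turn": [0,0,0,0]
}}

```text
clock: 46.4
position: [559.9, -91.8, 132.7]
ee_rot: [-0.667, 0.74, 0.069, -0.046]
contact_force: [-0.4, -0.8, -2.6]
gripper_width: 20.6
```

```bash
python3 ph.py
```

```text
top 348 slope [-0.025  0.028] ztop-tcp -18.4 rect [-18.3  -6.7] [74.1 60.1] 12.8
scene 451 slope [-0.044  0.028] ztop-tcp -18.0 rect [5.3 1.6] [117.3  59.6] 12.3
[559.9 -91.8 132.7] [-0.667  0.74   0.069 -0.046] 20.55179172495932
```

{"op": "play_rows", "data": {
  "offset": [
    [2,-4,-3],
    [3,-6,-6],
    [1,-3,-8],
    [0,0,-8],
    [0,0,-5],
    [0,0,0],
    [0,0,0]
  ],
  "turn": [0,0,0,0,0,0,0]
}}

```text
clock: 47.2
position: [565.0, -109.2, 99.1]
ee_rot: [-0.665, 0.742, 0.07, -0.046]
contact_force: [1.0, -0.3, -2.6]
gripper_width: 20.3
```

```bash
python3 ph.py
```

```text
top 338 slope [-0.029  0.04 ] ztop-tcp -18.6 rect [ 1.2 -2.6] [114.6  60.6] 12.3
scene 459 slope [-0.035  0.019] ztop-tcp -18.1 rect [5.  2.3] [117.5  60.5] 11.2
[ 565.  -109.2   99.1] [-0.665  0.742  0.07  -0.046] 20.32801734714515
```

{"op": "play_rows", "data": {
  "offset": [
    [2,3.5,-2],
    [0,0,-3],
    [0,0,-3],
    [0,0,-1],
    [0,0,0]
  ],
  "turn": [0,0,0,0,0]
}}

```text
clock: 47.8
position: [568.1, -104.9, 92.1]
ee_rot: [-0.666, 0.741, 0.069, -0.045]
contact_force: [-1.2, -0.4, -0.5]
gripper_width: 20.6
```

{"op": "play_rows", "data": {
  "offset": [
    [0,0,-2],
    [0,0,-2]
  ],
  "turn": [0,0]
}}

```text
clock: 48.0
position: [568.0, -105.4, 90.9]
ee_rot: [-0.666, 0.741, 0.068, -0.046]
contact_force: [-5.2, 3.5, 11.6]
gripper_width: 20.5
```

Contact. Release and rise clear of the spigot.

{"op": "play_rows", "data": {
  "offset": [
    [0,0,0],
    [0,0,0],
    [0,0,0],
    [0,0,0],
    [0,0,0],
    [0,0,10],
    [0,0,20],
    [0,0,25],
    [0,0,25],
    [0,0,20],
    [0,0,10],
    [0,0,0]
  ],
  "turn": [0,0,0,0,0,0,0,0,0,0,0,0],
  "grip": 1
}}

```text
clock: 49.2
position: [569.0, -105.9, 208.1]
ee_rot: [-0.667, 0.741, 0.066, -0.044]
contact_force: [-0.4, -1.0, 0.0]
gripper_width: 85.4
```

{"op": "play_rows", "data": {
  "offset": [
    [-8,-6,0],
    [-16,-12,0],
    [-20,-16,1],
    [-20,-16,1],
    [-20,-16,1],
    [-16,-14,1],
    [-10,-10,0],
    [-5,-5,0],
    [0,0,0],
    [0,0,0]
  ],
  "turn": [0,0,0,0,0,0,0,0,0,0]
}}

```text
clock: 50.2
position: [442.1, -204.9, 203.6]
ee_rot: [-0.666, 0.741, 0.073, -0.05]
contact_force: [0.1, -0.4, 0.1]
gripper_width: 85.1
```

```bash
cat > chk.py <<'E'
from loose import *
loose()
im,d=eyes.get_image("top"); P=cloud("top",d)
X=P[...,:2]-np.array([568,-106])
for lo,hi,nm in((66,76,"plate"),(115,140,"spigot")):
    m=(np.hypot(X[...,0],X[...,1])<75)&(P[...,2]>lo)&(P[...,2]<hi); q=P[m]
    if len(q)<5: print(nm,len(q)); continue
    r=cv2.minAreaRect(q[:,:2].astype(np.float32)); print("stand",nm,len(q),q.mean(0).round(1),np.round(r[0],1),np.round(r[1],1),round(r[2],1))
m=(np.hypot(X[...,0],X[...,1])<75)&(P[...,2]>62)&(P[...,2]<80); q=P[m]
A=np.c_[q[:,:2]-[568,-106],np.ones(len(q))]; print("plane",np.linalg.lstsq(A,q[:,2],rcond=None)[0].round(3))
m[:]=m; r=cv2.minAreaRect(at_z("top",np.argwhere(m)[:,::-1],71)[:,:2].astype(np.float32)); print("z71 rect",np.round(r[0],1),np.round(r[1],1),round(r[2],1))
s=arm.read_state(); print(s["position"].round(1),s["ee_rot"].round(3))
E
python3 chk.py
```

```text
brass px [390. 253.] 342 [ 421.3 -234.2] [65.6 68.6] hub [ 420.7 -233.9] ((422.06256103515625, -234.02767944335938), 23.612977981567383)
plate 0
spigot 0
plane [0. 0. 0.]Traceback (most recent call last):
  File "chk.py", line 11, in <module>
    m[:]=m; r=cv2.minAreaRect(at_z("top",np.argwhere(m)[:,::-1],71)[:,:2].astype(np.float32)); print("z71 rect",np.round(r[0],1),np.round(r[1],1),round(r[2],1))
                              ~~~~^^^^^^^^^^^^^^^^^^^^^^^^^^^^^^^^^
  File "h.py", line 7, in at_z
    r=cv2.undistortPoints(uv,K,d).reshape(-1,2); r=np.c_[r,np.ones(len(r))]@T[:3,:3]
      ~~~~~~~~~~~~~~~~~~~^^^^^^^^
cv2.error: OpenCV(4.12.0) /io/opencv/modules/calib3d/src/undistort.dispatch.cpp:347: error: (-215:Assertion failed) CV_IS_MAT(_src) && CV_IS_MAT(_dst) && (_src->rows == 1 || _src->cols == 1) && (_dst->rows == 1 || _dst->cols == 1) && _src->cols + _src->rows - 1 == _dst->rows + _dst->cols - 1 && (CV_MAT_TYPE(_src->type) == CV_32FC2 || CV_MAT_TYPE(_src->type) == CV_64FC2) && (CV_MAT_TYPE(_dst->type) == CV_32FC2 || CV_MAT_TYPE(_dst->type) == CV_64FC2) in function 'cvUndistortPointsInternal'
```

{"op": "play_rows", "data": {
  "offset": [
    [-4,-6,-10],
    [-8,-9,-20],
    [-8,-9,-25],
    [-3,-4,-25],
    [0,0,-25],
    [0,0,-20],
    [0,0,-15],
    [0,0,-8],
    [0,0,0],
    [0,0,0]
  ],
  "turn": [0,0,0,0,0,0,0,0,0,0]
}}

```text
clock: 51.3
position: [418.8, -232.8, 45.6]
ee_rot: [-0.668, 0.739, 0.073, -0.05]
contact_force: [0.2, 0.6, 0.7]
gripper_width: 85.5
```

{"op": "play_rows", "data": {
  "offset": [
    [1,-0.5,-10],
    [0,0,-12],
    [0,0,-8],
    [0,0,-3],
    [0,0,0],
    [0,0,0]
  ],
  "turn": [0,0,0,0,0,0]
}}

```text
clock: 51.9
position: [421.4, -233.6, 11.3]
ee_rot: [-0.669, 0.739, 0.072, -0.049]
contact_force: [-0.3, -0.1, 0.6]
gripper_width: 85.7
```

```bash
python3 -c "
from sp import *
im=near((421,-234),16,26,45); crop(im,(421,-234,20),'w1.png',s=5,w=60,h=50); print(arm.read_state()['position'].round(1),arm.read_state()['ee_rot'].round(3))"
```

```text
115 [ 424.9 -231.1   22.9] [ 396. -276.   16.] [ 449. -208.   26.]
[ 421.5 -233.6   11.4] [-0.669  0.739  0.072 -0.049]
```

View pics/w1.png

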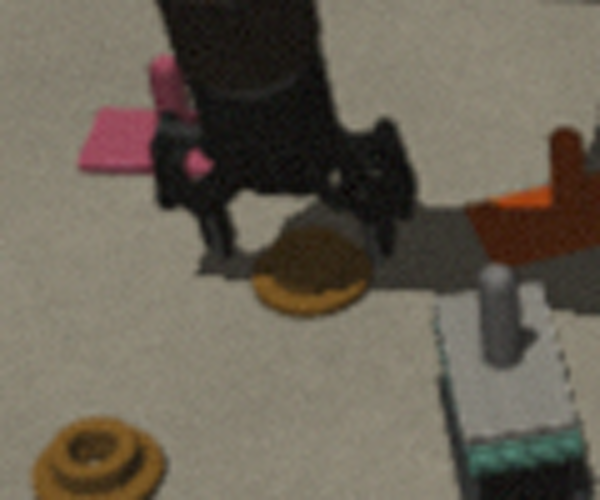

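{"op": "play_rows", "data": {
  "offset": [
    [-1.5,0,-3],
    [0,0,-1.5],
    [0,0,0]
  ],
  "turn": [0,0,0]
}}

```text
clock: 52.25
position: [420.3, -233.7, 7.2]
ee_rot: [-0.669, 0.739, 0.071, -0.048]
contact_force: [0.5, 0.2, 0.9]
gripper_width: 84.9
```

{"op": "play_rows", "data": {
  "offset": [
    [0,0,0],
    [0,0,0],
    [0,0,0],
    [0,0,0],
    [0,0,0],
    [0,0,0],
    [0,0,0],
    [0,0,0]
  ],
  "turn": [0,0,0,0,0,0,0,0],
  "grip": -1
}}

```text
clock: 53.05
position: [420.7, -233.5, 8.2]
ee_rot: [-0.669, 0.739, 0.071, -0.048]
contact_force: [-0.2, 0.9, 0.3]
gripper_width: 46.1
```

{"op": "play_rows", "data": {
  "offset": [
    [0,0,3],
    [0,0,6],
    [0,0,12],
    [0,0,18],
    [0,0,22],
    [0,0,24],
    [0,0,24],
    [0,0,22],
    [0,0,15],
    [0,0,8],
    [0,0,0],
    [0,0,0]
  ],
  "turn": [0,0,0,0,0,0,0,0,0,0,0,0]
}}

```text
clock: 54.25
position: [415.1, -231.7, 170.9]
ee_rot: [-0.667, 0.74, 0.073, -0.048]
contact_force: [-0.1, 0.1, -3.9]
gripper_width: 45.7
```

```bash
cat > wh.py <<'E'
from h import *
# held weight: flange/hub brass pixels; spigot pixels on stand, from both cameras
def wh(spig=True):
    s=arm.read_state(); t=s["position"]; print("tcp",t.round(1),s["ee_rot"].round(3),round(s["gripper_width"],1))
    for n in("top","scene"):
        im,d=eyes.get_image(n); P=cloud(n,d); hsv=cv2.cvtColor(im,cv2.COLOR_RGB2HSV); h,S,V=[hsv[...,i] for i in range(3)]
        X=P-t; m=(np.hypot(X[...,0],X[...,1])<50)&(abs(X[...,2])<30)&(h>8)&(h<28)&(S>110)&(P[...,2]>30)
        q=P[m]; 
        if len(q)>20:
            zr=q[:,2]-t[2]; f=(zr<5); 
            r=cv2.minEnclosingCircle(at_z(n,np.argwhere(m)[:,::-1],t[2]-4)[:,:2].astype(np.float32)); print(n,"brass",len(q),"circle at flange mid",np.round(r[0],1),round(r[1],1),"rel",np.round(r[0]-t[:2],1),"z",np.percentile(zr,[5,50,95]).round(1))
            A=np.c_[q[f][:,:2]-t[:2],np.ones(f.sum())]; 
            if f.sum()>20: print("  flange slope",np.linalg.lstsq(A,q[f][:,2],rcond=None)[0].round(3))
        if spig:
            Y=P[...,:2]-np.array([570,-106]); k=(np.hypot(Y[...,0],Y[...,1])<25)&(P[...,2]>85)&(P[...,2]<138)&(S<60)
            if k.sum()>5:
                w=P[k]; hi=w[w[:,2]>118]; print(n,"spigot",k.sum(),"median",np.median(w,0).round(1),"mid-range xy",((w.min(0)+w.max(0))/2)[:2].round(1),"top part",len(hi),hi.mean(0).round(1) if len(hi) else "")
if __name__=="__main__": wh()
E
python3 wh.py
```

```text
tcp [ 415.1 -231.7  170.9] [-0.667  0.74   0.073 -0.048] 45.7
top brass 185 circle at flange mid [ 409.  -232.4] 33.1 rel [-6.1 -0.7] z [-2.8  2.8 18.5]
  flange slope [ 3.00000e-02 -2.70000e-02  1.72169e+02]
scene brass 298 circle at flange mid [ 409.6 -234.4] 42.7 rel [-5.5 -2.7] z [-3.9  4.5 17.8]
  flange slope [-3.90000e-02  7.00000e-03  1.71565e+02]
scene spigot 132 median [ 577.  -103.4  111.3] mid-range xy [ 573.9 -104.4] top part 50 [ 574.6 -103.7  127.2]
```

{"op": "play_rows", "data": {
  "offset": [
    [5,4,0],
    [10,8,0],
    [16,13,1],
    [20,16,1],
    [20,16,1],
    [20,16,1],
    [20,16,1],
    [16,13,1],
    [10,8,1],
    [5,4,0],
    [0,0,0],
    [0,0,0]
  ],
  "turn": [0,0,0,0,0,0,0,0,0,0,0,0]
}}

```text
clock: 55.55
position: [569.6, -102.6, 171.2]
ee_rot: [-0.669, 0.738, 0.077, -0.051]
contact_force: [-0.0, 0.9, -4.2]
gripper_width: 46.1
```

```bash
python3 wh.py
```

```text
tcp [ 569.6 -102.6  171.2] [-0.669  0.738  0.077 -0.051] 46.1
top brass 232 circle at flange mid [ 565.  -104.1] 32.5 rel [-4.6 -1.5] z [-2.8  3.9 19. ]
  flange slope [ 1.60000e-02 -3.00000e-03  1.71412e+02]
top spigot 23 median [ 572.6 -108.5  130.3] mid-range xy [ 574.2 -108.8] top part 23 [ 573.6 -108.5  130.4]
scene brass 388 circle at flange mid [ 565.3 -101. ] 41.7 rel [-4.2  1.6] z [-4.8  3.9 17.8]
  flange slope [-4.00000e-02  7.00000e-03  1.71425e+02]
scene spigot 127 median [ 577.  -103.2  111.1] mid-range xy [ 573.6 -104.4] top part 51 [ 575.6 -103.3  126.2]
```

```bash
cat > fit.py <<'E'
from h import *
from scipy.optimize import least_squares
# silhouettes in one picture: cylinder of given radius between heights, fitted by rendering its outline hull
def hull(n,c,parts):
    pts=[]; a=np.linspace(0,2*np.pi,60,endpoint=False); m=np.zeros((1600,2560),np.uint8)
    for r,z0,z1 in parts:
        P=np.concatenate([np.c_[c[0]+r*np.cos(a),c[1]+r*np.sin(a),np.full(60,z)] for z in(z0,z1)])
        cv2.fillConvexPoly(m,cv2.convexHull((proj(n,P)*4+1.5).astype(np.float32)).astype(np.int32),1)
    return cv2.resize(m.astype(np.float32),(640,400),interpolation=cv2.INTER_AREA)
def match(n,mask,valid,c0,parts,rng=8,step=1.0):
    best=None
    for st,w in((2,rng),(0.5,2)):
        c0=best[1] if best else c0
        for dx in np.arange(-w,w+.1,st):
            for dy in np.arange(-w,w+.1,st):
                c=(c0[0]+dx,c0[1]+dy); h=hull(n,c,parts); e=(abs(h-mask)*valid).sum()
                if best is None or e<best[0]: best=(e,c)
    return best
def run(zw=None,zs=63):
    t=arm.read_state()["position"]; v,u=np.mgrid[0:400,0:640]
    im,d=eyes.get_image("scene"); P=cloud("scene",d); hsv=cv2.cvtColor(im,cv2.COLOR_RGB2HSV); h,S,V=[hsv[...,i].astype(int) for i in range(3)]
    if zw is not None:
        p=proj("scene",[[t[0],t[1],zw+12]])[0]; near=(abs(u-p[0])<25)&(abs(v-p[1])<22)&(P[...,2]>zw-12)
        m=(near&(h>6)&(h<30)&(S>90)); dark=near&(V<60)&~m  # gripper
        rows=v>p[1]-2
        b=match("scene",m.astype(float),(abs(u-p[0])<28)&rows&(v<p[1]+25)&~dark,t[:2],[(36,zw,zw+8),(24,zw+8,zw+24)]); print("weight",np.round(b[1],1),"err",round(b[0],1),m.sum())
    p=proj("scene",[[570,-106,100]])[0]; near=(abs(u-p[0])<12)&(abs(v-p[1])<16)
    m=near&(P[...,2]>zs+17)&(S<70)&(P[...,2]<zs+74); b=match("scene",m.astype(float),near,(570,-106),[(11,zs+14,zs+62),(6,zs+62,zs+68)],6); print("spigot",np.round(b[1],1),"err",round(b[0],1),m.sum())
if __name__=="__main__":
    import sys; run(arm.read_state()["position"][2]-8.2 if len(sys.argv)<2 else None)
E
python3 fit.py
```

```text
weight [ 566.3 -102.5] err 15.1 424
spigot [ 567. -104.] err 17.8 144
```

{"op": "play_rows", "data": {
  "offset": [
    [0,-1,-4],
    [0,-1,-7],
    [0,0,-7],
    [0,0,-5],
    [0,0,-3],
    [0,0,0],
    [0,0,0]
  ],
  "turn": [0,0,0,0,0,0,0]
}}

```text
clock: 56.4
position: [567.5, -107.1, 143.2]
ee_rot: [-0.667, 0.739, 0.077, -0.051]
contact_force: [0.3, 0.1, -3.4]
gripper_width: 45.2
```

```bash
python3 fit.py; python3 -c "
from h import *
s=arm.read_state(); print(s['position'].round(1),s['ee_rot'].round(3))"
```

```text
weight [ 564.  -107.6] err 15.8 432
spigot [ 568. -104.] err 77.4 84
[ 567.5 -107.1  143.2] [-0.667  0.739  0.077 -0.051]
```

{"op": "play_rows", "data": {
  "offset": [
    [2.3,2.5,0],
    [0,0,-4],
    [0,0,-4],
    [0,0,-4],
    [0,0,-4],
    [0,0,0]
  ],
  "turn": [0,0,0,0,0,0]
}}

```text
clock: 57.05
position: [570.4, -104.0, 126.3]
ee_rot: [-0.668, 0.739, 0.077, -0.051]
contact_force: [-0.1, -0.7, -4.2]
gripper_width: 45.8
```

{"op": "play_rows", "data": {
  "offset": [
    [0,0,-5],
    [0,0,-6],
    [0,0,-6],
    [0,0,-6],
    [0,0,-5],
    [0,0,0]
  ],
  "turn": [0,0,0,0,0,0]
}}

```text
clock: 57.65
position: [570.2, -104.1, 95.3]
ee_rot: [-0.668, 0.739, 0.077, -0.051]
contact_force: [0.3, -0.4, -4.0]
gripper_width: 45.9
```

{"op": "play_rows", "data": {
  "offset": [
    [0,0,-5],
    [0,0,-5],
    [0,0,-3],
    [0,0,-2],
    [0,0,-2]
  ],
  "turn": [0,0,0,0,0]
}}

```text
clock: 58.15
position: [570.6, -104.3, 79.1]
ee_rot: [-0.668, 0.738, 0.077, -0.051]
contact_force: [-2.8, 3.8, 12.0]
gripper_width: 45.6
```

{"op": "play_rows", "data": {
  "offset": [
    [0,0,0],
    [0,0,0],
    [0,0,0],
    [0,0,0],
    [0,0,0],
    [0,0,8],
    [0,0,16],
    [0,0,22],
    [0,0,25],
    [0,0,22],
    [0,0,12],
    [0,0,0]
  ],
  "turn": [0,0,0,0,0,0,0,0,0,0,0,0],
  "grip": 1
}}

```text
clock: 59.35
position: [572.6, -105.2, 193.3]
ee_rot: [-0.669, 0.738, 0.073, -0.049]
contact_force: [0.8, 0.5, -0.7]
gripper_width: 85.7
```

{"op": "play_rows", "data": {
  "offset": [
    [1,-8,0],
    [1,-16,0],
    [2,-22,1],
    [2,-26,1],
    [2,-26,1],
    [2,-26,1],
    [2,-26,1],
    [2,-26,1],
    [2,-22,1],
    [1,-15,0],
    [0,-7,0],
    [0,0,0]
  ],
  "turn": [0,0,0,0,0,0,0,0,0,0,0,0]
}}

```text
clock: 60.55
position: [581.1, -343.8, 183.7]
ee_rot: [-0.666, 0.739, 0.086, -0.057]
contact_force: [1.4, 0.1, 0.4]
gripper_width: 85.3
```

```bash
python3 loose.py; python3 fit.py x; python3 -c "
from sp import *
s=arm.read_state(); print(s['position'].round(1),s['ee_rot'].round(3))
im=near((588,-330),17,27,45); crop(im,(580,-200,60),'w2.png',s=4,w=100,h=60)"
```

```text
brass px [344. 203.] 191 [579.1 -96.6] [71.8 44.9] hub [569.5 -90.5] ((578.482421875, -107.4395523071289), 35.52239227294922)
spigot [ 566. -105.] err 47.9 113
[ 581.4 -342.5  184.1] [-0.666  0.739  0.085 -0.057]
129 [ 587.1 -307.1   23.8] [ 560. -325.   17.] [ 607. -285.   27.]
```

View pics/w2.png

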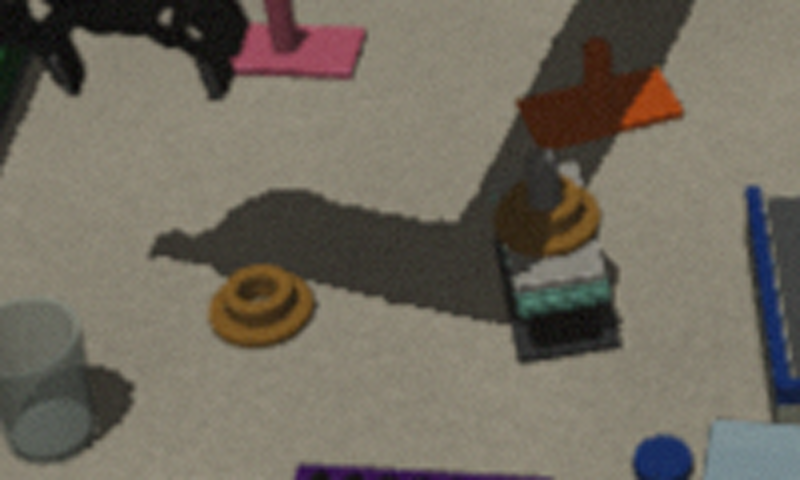

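```bash
cat > wfind.py <<'E'
from fit import *
def wfind(c0):
    v,u=np.mgrid[0:400,0:640]; im,d=eyes.get_image("scene"); hsv=cv2.cvtColor(im,cv2.COLOR_RGB2HSV); h,S,V=[hsv[...,i].astype(int) for i in range(3)]
    p=proj("scene",[[*c0,12]])[0]; near=(abs(u-p[0])<26)&(abs(v-p[1])<22); m=near&(h>6)&(h<30)&(S>100)
    b=match("scene",m.astype(float),near,c0,[(36,0,8),(24,8,24)],10); print("weight",np.round(b[1],1),"err",round(b[0],1),m.sum())
import sys; wfind((float(sys.argv[1]),float(sys.argv[2])))
E
python3 wfind.py 585 -312
```

```text
weight [ 581. -304.] err 34.4 426
```

{"op": "play_rows", "data": {
  "offset": [
    [0,6,-10],
    [0,12,-20],
    [0,12,-25],
    [0,5,-25],
    [0,0,-25],
    [0,0,-15],
    [0,0,-8],
    [0,0,-4],
    [0,0,0],
    [0,0,0]
  ],
  "turn": [0,0,0,0,0,0,0,0,0,0]
}}

```text
clock: 61.75
position: [583.4, -294.9, 49.9]
ee_rot: [-0.671, 0.735, 0.082, -0.055]
contact_force: [-0.6, -0.3, 0.3]
gripper_width: 85.4
```

{"op": "play_rows", "data": {
  "offset": [
    [0,-5,-4],
    [0,-5,-6],
    [0,0,-8],
    [0,0,-6],
    [0,0,-3],
    [0,0,0],
    [0,0,0]
  ],
  "turn": [0,0,0,0,0,0,0]
}}

```text
clock: 62.45
position: [584.2, -307.0, 22.4]
ee_rot: [-0.671, 0.735, 0.08, -0.054]
contact_force: [-0.2, 0.7, -0.1]
gripper_width: 85.3
```

```bash
python3 -c "
from sp import *
im=near((584,-306),17,27,45); crop(im,(584,-306,20),'w3.png',s=5,w=60,h=50); print(arm.read_state()['position'].round(1),arm.read_state()['ee_rot'].round(3))"
```

```text
149 [ 586.6 -303.3   24.1] [ 558. -325.   17.] [ 608. -279.   27.]
[ 584.2 -306.9   22.4] [-0.671  0.735  0.08  -0.054]
```

View pics/w3.png

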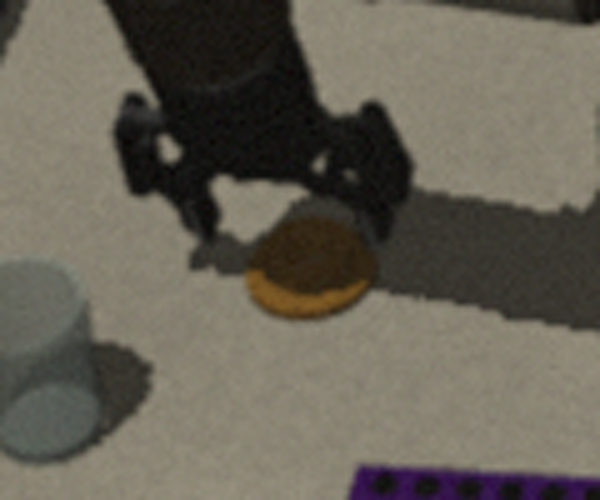

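{"op": "play_rows", "data": {
  "offset": [
    [-1,3,-3],
    [0,0,-4],
    [0,0,-4],
    [0,0,-2.5],
    [0,0,0],
    [0,0,0]
  ],
  "turn": [0,0,0,0,0,0]
}}

```text
clock: 63.1
position: [583.5, -303.3, 8.2]
ee_rot: [-0.671, 0.735, 0.08, -0.054]
contact_force: [0.9, -0.1, -0.9]
gripper_width: 85.5
```

{"op": "play_rows", "data": {
  "offset": [
    [-0.5,0,0],
    [0,0,0],
    [0,0,0],
    [0,0,0],
    [0,0,0],
    [0,0,0],
    [0,0,0],
    [0,0,0]
  ],
  "turn": [0,0,0,0,0,0,0,0],
  "grip": -1
}}

```text
clock: 63.9
position: [583.7, -303.5, 9.1]
ee_rot: [-0.671, 0.735, 0.079, -0.054]
contact_force: [0.5, -0.3, 0.4]
gripper_width: 45.1
```

{"op": "play_rows", "data": {
  "offset": [
    [0,0,3],
    [0,0,6],
    [0,0,12],
    [0,0,18],
    [0,0,22],
    [0,0,24],
    [0,0,24],
    [0,0,22],
    [0,0,15],
    [0,0,8],
    [0,0,0],
    [0,0,0]
  ],
  "turn": [0,0,0,0,0,0,0,0,0,0,0,0]
}}

```text
clock: 65.1
position: [578.2, -301.1, 169.5]
ee_rot: [-0.67, 0.736, 0.084, -0.054]
contact_force: [-0.1, -0.2, -4.2]
gripper_width: 45.3
```

{"op": "play_rows", "data": {
  "offset": [
    [0,6,0],
    [-1,13,0],
    [-1,20,1],
    [-1,24,1],
    [-1,25,1],
    [-1,25,1],
    [-1,25,1],
    [-1,22,1],
    [-1,15,1],
    [0,8,0],
    [0,0,0],
    [0,0,0]
  ],
  "turn": [0,0,0,0,0,0,0,0,0,0,0,0]
}}

```text
clock: 66.3
position: [563.7, -98.2, 170.7]
ee_rot: [-0.672, 0.733, 0.089, -0.058]
contact_force: [0.1, -0.8, -4.2]
gripper_width: 45.1
```

```bash
sed -i 's/-8.2 if/-9.1 if/' fit.py; python3 fit.py; python3 wh.py
```

```text
weight [560.7 -98.2] err 13.1 429
spigot [ 566. -105.] err 49.9 113
tcp [563.8 -98.4 170.7] [-0.671  0.733  0.09  -0.057] 45.2
top brass 276 circle at flange mid [560.6 -99.8] 33.7 rel [-3.2 -1.4] z [-4.9  3.6 18.1]
  flange slope [-1.50000e-02 -1.20000e-02  1.69589e+02]
top spigot 31 median [ 569.1 -105.5  131. ] mid-range xy [ 568.3 -106. ] top part 31 [ 568.8 -105.9  130. ]
scene brass 399 circle at flange mid [559.7 -91.6] 44.4 rel [-4.1  6.8] z [-5.4  3.3 17.3]
  flange slope [-3.70000e-02  1.00000e-03  1.70198e+02]
scene spigot 109 median [ 577.1 -104.3  116.9] mid-range xy [ 568.8 -106. ] top part 51 [ 575.3 -104.   126.6]
```

{"op": "play_rows", "data": {
  "offset": [
    [2,-2,-3],
    [3,-2,-6],
    [2,-1,-7],
    [0,0,-6],
    [0,0,-3],
    [0,0,0],
    [0,0,0]
  ],
  "turn": [0,0,0,0,0,0,0]
}}

```text
clock: 67.15
position: [570.8, -107.1, 141.6]
ee_rot: [-0.669, 0.735, 0.091, -0.059]
contact_force: [0.3, -0.2, -3.8]
gripper_width: 45.4
```

```bash
python3 fit.py; python3 -c "
from h import *
s=arm.read_state(); print(s['position'].round(1),s['ee_rot'].round(3))"
```

```text
weight [ 566.3 -107.6] err 19.6 444
spigot [ 564.  -105.5] err 118.8 41
[ 570.8 -107.   141.6] [-0.669  0.735  0.091 -0.058]
```

{"op": "play_rows", "data": {
  "offset": [
    [0,2.6,0],
    [0,0,-4],
    [0,0,-4],
    [0,0,-4],
    [0,0,-4],
    [0,0,0]
  ],
  "turn": [0,0,0,0,0,0]
}}

```text
clock: 67.8
position: [571.1, -103.7, 125.1]
ee_rot: [-0.67, 0.735, 0.09, -0.058]
contact_force: [-0.6, -0.4, -3.9]
gripper_width: 45.0
```

{"op": "play_rows", "data": {
  "offset": [
    [0,0,-4],
    [0,0,-4],
    [0,0,-4],
    [0,0,-2],
    [0,0,0]
  ],
  "turn": [0,0,0,0,0]
}}

```text
clock: 68.3
position: [571.1, -103.9, 109.6]
ee_rot: [-0.67, 0.735, 0.09, -0.058]
contact_force: [0.3, -0.7, -4.5]
gripper_width: 45.1
```

{"op": "play_rows", "data": {
  "offset": [
    [0,0,-3],
    [0,0,-3],
    [0,0,-2]
  ],
  "turn": [0,0,0]
}}

```text
clock: 68.6
position: [571.2, -104.0, 104.1]
ee_rot: [-0.67, 0.735, 0.09, -0.058]
contact_force: [-3.0, 3.5, 12.3]
gripper_width: 45.3
```

Seated by height and force. Release, rise, move aside, check.

{"op": "play_rows", "data": {
  "offset": [
    [0,0,0],
    [0,0,0],
    [0,0,0],
    [0,0,0],
    [0,0,0],
    [0,0,8],
    [0,0,16],
    [0,0,20],
    [0,0,20],
    [0,0,15],
    [0,0,8],
    [0,0,0]
  ],
  "turn": [0,0,0,0,0,0,0,0,0,0,0,0],
  "grip": 1
}}

```text
clock: 69.8
position: [573.1, -105.0, 199.4]
ee_rot: [-0.671, 0.734, 0.087, -0.057]
contact_force: [0.6, 0.5, 0.2]
gripper_width: 85.4
```

{"op": "play_rows", "data": {
  "offset": [
    [-5,-5,3],
    [-10,-10,3],
    [-15,-20,3],
    [-18,-24,3],
    [-18,-24,3],
    [-18,-24,3],
    [-18,-24,3],
    [-15,-20,3],
    [-10,-12,2],
    [-5,-5,0],
    [0,0,0]
  ],
  "turn": [0,0,0,0,0,0,0,0,0,0,0]
}}

```text
clock: 70.9
position: [424.5, -281.5, 220.6]
ee_rot: [-0.669, 0.735, 0.093, -0.062]
contact_force: [0.2, -0.5, 0.5]
gripper_width: 85.6
```

```bash
python3 -c "
from sp import *
s=arm.read_state(); print(s['position'].round(1),s['clock'],s['contact_force'].round(1))
im=near((568,-106),115,122,35); near((568,-106),75,82,45); near((568,-106),99,106,45)
im2,d=eyes.get_image('top'); P=cloud('top',d); X=P[...,:2]-np.array([569,-106]); r=np.hypot(X[...,0],X[...,1]); v,u=np.mgrid[0:400,0:640]
for lo,hi,nm,zz in((66,76,'presser top',71),(98,108,'upper flange',103),(113,124,'upper hub',119),(125,137,'spigot',131)):
    m=(r<75)&(P[...,2]>lo)&(P[...,2]<hi); 
    if m.sum()>4:
        q=at_z('top',np.argwhere(m)[:,::-1],zz)[:,:2].astype(np.float32); R=cv2.minAreaRect(q); print(nm,m.sum(),np.round(R[0],1),np.round(R[1],1),round(R[2],1),np.median(P[...,2][m]).round(1))
a,b=proj('scene',[(568,-106,90)])[0].astype(int); A=cv2.resize(im[b-50:b+50,a-40:a+40],None,fx=5,fy=5,interpolation=cv2.INTER_CUBIC)
a,b=proj('top',[(568,-106,90)])[0].astype(int); B=cv2.resize(im2[b-50:b+50,a-40:a+40],None,fx=5,fy=5,interpolation=cv2.INTER_CUBIC); save(np.hstack([A,B]),'final.png')"
```

```text
[ 424.5 -281.5  220.6] 70.9 [ 0.2 -0.5  0.5]
127 [ 578.3 -101.   119.5] [ 548. -126.  115.] [597. -81. 122.]
131 [ 593.9 -100.2   79.3] [ 563. -140.   75.] [611. -70.  82.]
171 [ 589.1 -102.1  103.4] [ 546. -138.   99.] [608. -69. 106.]
presser top 256 [ 568.9 -106.7] [118.8  58.7] 13.0 70.9
upper flange 182 [ 567.5 -101.4] [70.  57.3] 38.4 103.1
upper hub 110 [ 568.9 -102.4] [47.  37.1] 33.1 119.6
spigot 37 [ 570.8 -104.8] [25.7 19.7] 62.0 129.2
```

View pics/final.png

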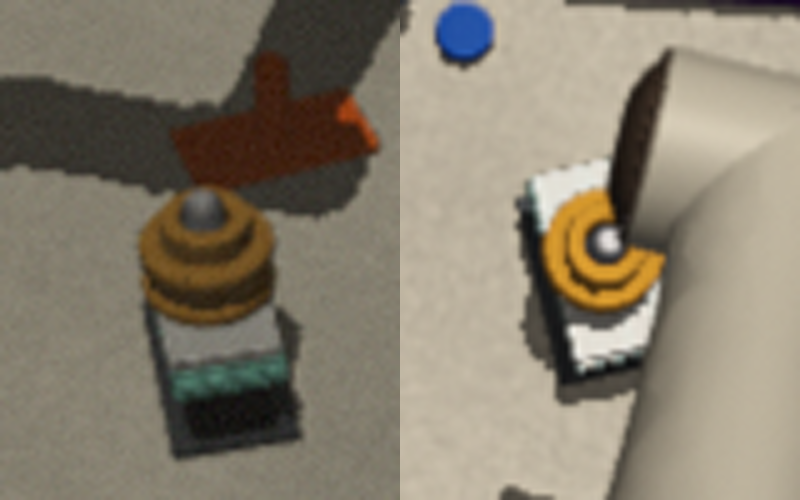

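```bash
python3 -c "
from bench import arm
print(arm.job_done())"
```

```text
the job is handed in; nothing more can be done
None
```

The job is handed in at about 71 s of the allowed 210 s. All three glass plates, the silver pressing plate and both brass weights (the images showed only two) are stacked on the black stand. No verdict was reported.

**What I did:** I pushed each plate along its lane to about 52 mm overhang, gripped it by its sides and stacked it on the stand. The pressing plate went on top, spigot up, then the two weights on its spigot. The blue plate and the orange and pink look-alike pressers were not touched.

**Last checks:**

| Part | Measured | Expected |
|---|---|---|
| Pressing plate centre | (568.9, -106.7) mm, turned 13° | stand centre about (568, -106) mm, turned 12° |
| Pressing plate top height | 70.9 mm | 71 mm |
| Upper weight flange top | 103.1 mm | 103 mm |
| Upper weight hub top | 119.6 mm | 119 mm |

The top glass plate was level and at (569.7, -107.1) mm before the pressing plate went on. The gripper was clear of everything at the end.

**What went wrong or disagreed:**
- **Dropped plates:** The fingertips met the plate below, so the second plate was released about 8 mm high and the third about 3 mm high. Both landed flat.
- **Knocked weight:** The second weight had moved about 25 mm before I reached for it. I found it again and gripped it.
- **Tool tilt:** The tool's lean grew to about 0.2 rad during the run. The parts were held and set down close to level, with the pressing plate's slope at most about 0.05 rad before release.
- **Camera offset:** The scene camera read 3 to 4 mm different from the top camera, so I placed the weights using relative readings.
- **Not checked at the end:** I did not measure the bystanders' positions; nothing touched them that I saw.

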